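Set the probe guide to the mark and plug the test probe

TASK

Turn the knob on the test fixture until the carriage's pointer lines up with the mark line on the terminal block that has the opening. Then take the test probe from its stand and put it, through the slot of the guide plate, upright and fully home in that opening, and leave the pointer still on the mark. Do not disturb the spacer, the solder spool or the side cutter lying round it.

Things in the scene. Friction and masses are not known exactly. Their poses are not given: they have to be found in the camera images.
- fixture: Probe-guide fixture, fixed to the table: aluminium base plate 115 x 215 mm, 12 mm thick, plate centre at (2.5, -22.5) mm in its own frame. Origin on the underside; x away from the robot at yaw 0, y to the left (the direction in which the carriage slides), z up. Rail along y at x = 35 mm. At the right end a grey gear housing, top 48 mm high, carries the knob. Only the knob stands higher than 48 mm (until the probe is in).
- knob_top (a point): Centre of the top of the knob, 73.5 mm above the table, at (23, -90) mm in the fixture's frame. The knob is a black fluted round one with a vertical axis, 36 mm diameter, 22 mm tall (its side spans heights 51.5 to 73.5 mm); take it from above at any yaw, fingertips no lower than 51 mm.
- knob (a joint): Knob angle in rad, positive anticlockwise seen from above, range -3.4 to 3.4. It drives the carriage through a rack and pinion with no play: 12 mm per rad; anticlockwise moves the carriage to the fixture's +y (left), clockwise to -y (right). Turning friction 0.06 Nm; it stays where it is left.
- pointer_tip (a point): Tip of the black conical pointer at the front of the sliding carriage, 44.5 mm above the table. The carriage moves along the fixture's y only. Its steel guide plate (top 47 mm high) has a slot 14 mm wide in y and 18 mm in x, centred in y on the pointer and reaching from 8 mm before to 10 mm behind the line of the openings; with the pointer on the mark the slot is right over the opening.
- mark (a point): Mark line on the front part of the top of the terminal block that has the opening: black, 1.5 mm wide, 20 mm long, along the fixture's x, 38 mm above the table; the point lies straight below the pointer tip when the pointer is on the mark. Axes as the fixture's.
- mouth (a point): Centre of the round opening in the top of the terminal block, 38 mm above the table, 30 mm behind the point of the mark: 10 mm diameter, chamfered 2 mm, 18 mm deep, vertical. The terminal block is white plastic, 60 x 24 mm, fixed on the base plate left or right of the middle.
- blank: Blank white block of the same outline as the terminal block (60 x 24 x 26 mm) but with no opening and no mark, fixed on the other side of the middle; not used. Origin on its underside, 15 mm behind its centre.
- stand: Fixed grey stand, 50 x 50 x 42 mm, origin at the centre of its underside on the table; a vertical hole 9.6 mm wide and 36 mm deep in the middle of its top holds the probe.
- probe: Loose test probe, 50 g, upright in the stand, origin at the point of its tip, z along it up to the handle: steel pin 8 mm diameter, 42 mm long, with a tapered end; then a flange 20 mm diameter, 3 mm thick; then a round black handle 16 mm diameter from 45 to 92 mm above the tip.
- probe_tip (a point): Point of the probe's pin (same place as the probe's origin).
- spacer: Hexagonal brass spacer, 16 x 19 x 25 mm, standing loose; bystander. Origin at the centre of its underside.
- spool: Solder spool, 54 mm diameter, 44 mm tall, standing loose; bystander. Origin at the centre of its underside.
- cutter: Side cutter, 51 x 119 x 11 mm, lying loose; bystander. Origin at the centre of its underside.

How it is judged:
By the outcome, as a careful person would: the job done as asked, in the order asked, and still so for the second after the job is handed in, with the robot touching nothing.
It also fails if it takes over 70 s, if anything falls off the work surface, if the arm or the gripper's body presses on something with over 40 N, if the wrist force passes 120 N, or if a joint passes its speed limit or range.

ROBOT

A 6-joint arm with a two-finger parallel gripper is mounted at the origin on a cart in front of the work surface, level with it; the furniture and walls round the work are solid. World frame = base frame: x ahead of the robot, y to its left, z up, the work surface at z = 0. Lengths are in m, angles in rad, forces in N, time in s.
With the tool pointing down it reaches from about 0.375 to 0.825 m from the base axis. Payload 5.5 kg.
Tool frame: the origin (TCP) lies at the very end of the fingers, on their centre line; the grasp point (between the pads) lies 19 mm behind it; z points along the fingers, y is the direction in which the jaws open and shut (so a half turn about z gives the same grasp; the last joint's range is limited). The gripper opens to 85 mm and grips with 20 to 120 N. Pads are 22 mm wide; open, the fingers measure 114 mm over their backs; the gripper's body (76 mm by 85 mm) begins 54 mm behind the grasp point. The pads swing forward as they close: fully open they stand 13 mm farther back than shut.
Start: joints at [-1.263, 0.314, -0.047, 1.21, 0, 1.571], TCP at [0.182, -0.572, 0.231] pointing down, gripper open.
Joint ranges: [-2.67, 2.67], [-0.69, 1.73], [-1.03, 1.25], [-2.08, 2.16], [-1.42, 1.45], [-3.14, 3.14]. Speed limits (rad/s): [2.39, 2.39, 3.01, 3.14, 3.14, 3.14].

INTERFACE

Orientations are given as a 3x3 rotation matrix whose columns are the frame's x, y, z axes.
In Python, from rig import get_obs, read_camera, calibration, job_done, boxes_of, mark_of gives the robot as it stands.
- The arm moves only by the tool drive_tool, never from a script. Its argument "deltas" is one flat list of numbers, 5 for each row, row after row: the opening, from -1 (shut) to 1 (fully open), then the shift along the tool's x, y, z in mm, then the turn about the tool's z in degrees. A call has 1 to 20 rows; each row shifts and turns the commanded pose from where the row before left it, along the tool's axes as they then stand; what a row does not reach is not made up. A row lasts 1/10 s, in which the tool goes at most 50 mm and 8.59 degrees, less where a joint would pass 70% of its speed; a pose out of reach is approached as far as the arm can. A call is refused whole if a number of a shift passes 50 or a number of a turn 8.59, either way. A call with a gripper value outside its range is refused whole. The fingers move at their own pace and stop on an object; "force" is the grip in N (left out, the last holds). Time passes only in rows, so rows that do not move let the fingers close. It gives the time, the measured TCP pose, the force and the opening at its end, in the units of the state.
- get_obs(): the state, without advancing time (a new reading comes with each control period).
- read_camera(name): name is "side" or "top" or "wrist"; returns the picture (384x512x3 uint8, blue, green, red); there is no depth.
- calibration(name): a dict with "intrinsics" (3x3 intrinsics, pixels), "world_to_cam" (4x4, takes a point from world to camera coordinates); the wrist camera has in their place "tool_from_camera" (4x4, takes a point from camera to tool coordinates, whose origin is the TCP and whose axes are the flange's). Camera axes: x right, y up, looking along -z (the intrinsics and any distortion apply to the point x, -y, -z); pixel columns grow to the right and rows downward; lengths in m; the calibration is good to about 2 mm. A picture is of the moment at which its call begins: read the wrist's pose just before it. calibration takes no time and is no camera call.
- job_done(): hands the job in, once; it reports no verdict.
Trained networks look in the newest picture that a camera, given by its name, has taken for a name from the list of things; names that differ only in an ending like _2 or _b are one class to them, and where a whole thing is asked for, a point or a joint stands for the part that bears it (a point fixed in the world has none). Each returns a list of dicts, best first, with "p" (0 to 1); they miss things now and then, are a little off and sometimes report something else, mostly with a low value. They report only what shows in the picture. A call takes as long as a camera call.
- boxes_of(camera, target): "xy" ([column, row] in pixels, amid what is visible of it).
- mark_of(camera, target): "xy" ([column, row] in pixels: a listed point, or the origin of a listed thing).
The state is a dict: "time": time; "q": joint angles; "qd": joint speeds; "joint_efforts": joint torques, N m; "eef_pos": TCP position; "orientation": TCP orientation; "ft_force": force on the tool from outside, world axes, zero at the start; "torque": the same for the moment, N m; "finger_gap": finger opening in m.
Only numpy, scipy, OpenCV 4.12 (cv2) and the standard library are available. Lean on these libraries where they do the work, as an engineer would, in place of code of your own. Each camera call takes 0.05 s, during which the arm holds its last target.

## Working session

There is one attempt and no reset: what is moved stays moved. The work goes in short steps, Python scripts to look and compute and a tool call to move; the robot and the scene stay as the last step left them, time stands still between calls to the robot, and variables do not carry over. Pictures are saved under pics/ and viewed, and the job is handed in when it is done.

Besides the shell and the picture viewer there is one more tool, called after "Call:" as name(argument=value, ...), one argument or row to a line, values as JSON. drive_tool: Moves the arm, as the interface text tells. Its arguments: {"type":"object","properties":{"deltas":{"type":"array","items":{"type":"number"}},"force":{"type":"number"}},"required":["deltas"]}

```bash
ls; mkdir -p pics; cat > h.py <<'E'
import numpy as np, cv2
from rig import *
def snap(n,f):
    im=read_camera(n); cv2.imwrite('pics/'+f,im); return im
E
python3 - <<'E'
from h import *
o=get_obs(); print(o['time'],o['eef_pos'],o['orientation'],o['finger_gap'])
for n in ['side','top','wrist']:
    snap(n,n+'0.png'); print(n,calibration(n))
E
```

```text
pics
0.0 [ 0.18160484 -0.57124458  0.23042789] [[ 9.53005671e-01  3.02952028e-01 -5.08967801e-04]
 [ 3.02952455e-01 -9.53004261e-01  1.63987387e-03]
 [ 1.17546305e-05 -1.71700214e-03 -9.99998526e-01]] 0.08578180923016207
side {'intrinsics': array([[491.88400211,   0.        , 255.28904793],
       [  0.        , 491.88400211, 192.95848248],
       [  0.        ,   0.        ,   1.        ]]), 'world_to_cam': array([[-0.96993017, -0.24268132, -0.01847278,  0.55530762],
       [ 0.12116936, -0.54731564,  0.82810843, -0.0528859 ],
       [-0.21107689,  0.80096902,  0.5602635 , -1.13602655],
       [ 0.        ,  0.        ,  0.        ,  1.        ]])}
top {'intrinsics': array([[418.55605553,   0.        , 254.00585548],
       [  0.        , 418.55605553, 188.74506176],
       [  0.        ,   0.        ,   1.        ]]), 'world_to_cam': array([[ 0.00987851, -0.99993495, -0.00570188,  0.10199473],
       [ 0.99502786,  0.00926457,  0.09916511, -0.55018244],
       [-0.09910584, -0.00665313,  0.99505466, -1.08206042],
       [ 0.        ,  0.        ,  0.        ,  1.        ]])}
wrist {'intrinsics': array([[303.61876051,   0.        , 257.98451807],
       [  0.        , 303.61876051, 195.61691706],
       [  0.        ,   0.        ,   1.        ]]), 'tool_from_camera': array([[-3.70223333e-04,  9.65790348e-01,  2.59323866e-01,
         6.54021112e-02],
       [ 9.99999909e-01,  4.12913009e-04, -1.10148365e-04,
         7.53194216e-05],
       [-2.13458425e-04,  2.59323801e-01, -9.65790412e-01,
        -1.41038469e-01],
       [ 0.00000000e+00,  0.00000000e+00,  0.00000000e+00,
         1.00000000e+00]])}
```

View pics/top0.png

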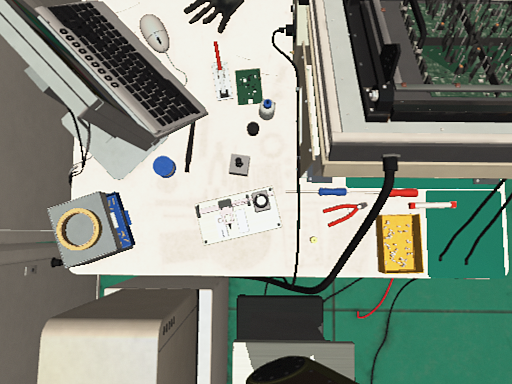

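View pics/side0.png

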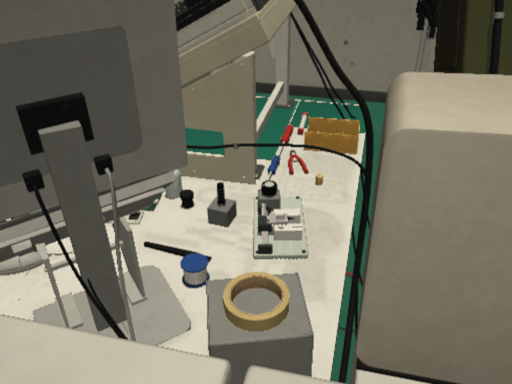

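```bash
python3 - <<'E'
from h import *
for n in ['top','side']:
    for t in ['knob_top','pointer_tip','mark','mouth','blank','stand','probe','spacer','spool','cutter','fixture']:
        r=mark_of(n,t); print(n,t,[(np.round(d['xy'],1).tolist(),round(d['p'],2)) for d in r[:3]])
E
```

```text
top knob_top [([261.6, 199.7], 0.76), ([243.4, 214.4], 0.47)]
top pointer_tip [([231.8, 226.6], 0.8)]
top mark [([222.2, 231.6], 0.71)]
top mouth [([222.6, 220.7], 0.66)]
top blank [([260.5, 199.7], 0.58), ([243.2, 214.4], 0.47)]
top stand [([240.0, 162.7], 0.8)]
top probe [([239.4, 168.8], 0.4), ([347.1, 212.4], 0.26)]
top spacer [([312.0, 238.4], 0.58)]
top spool [([164.7, 168.7], 0.8)]
top cutter [([346.9, 209.8], 0.54), ([223.1, 220.1], 0.53)]
top fixture [([231.8, 219.7], 0.8), ([236.9, 167.0], 0.23)]
side knob_top [([268.5, 188.1], 0.89), ([280.2, 233.8], 0.22)]
side pointer_tip [([296.0, 217.6], 0.77), ([296.6, 228.5], 0.67)]
side mark [([293.4, 228.9], 0.72), ([296.5, 214.8], 0.27)]
side mouth [([280.0, 226.2], 0.77)]
side blank [([281.4, 221.2], 0.72)]
side stand [([220.8, 218.6], 0.73)]
side probe []
side spacer [([320.7, 182.9], 0.56), ([224.1, 221.1], 0.21)]
side spool [([196.2, 277.1], 0.96)]
side cutter [([296.8, 161.5], 0.51)]
side fixture [([280.4, 232.2], 0.58)]
```

The top picture shows the fixture centred near (238, 215), with the knob at (262, 200). The stand and probe are at (240, 162), the spool at (165, 167), the cutter at (345, 213) and the spacer at (312, 239). I'll turn these pixels into world positions.

```bash
cat >> h.py <<'E'
def ray(n,uv,obs=None):
    c=calibration(n); K=c['intrinsics']
    if n=='wrist':
        T=np.eye(4); o=obs or get_obs(); T[:3,:3]=o['orientation']; T[:3,3]=o['eef_pos']; M=T@c['tool_from_camera']
    else: M=np.linalg.inv(c['world_to_cam'])
    p=np.linalg.solve(K,[uv[0],uv[1],1.]); d=M[:3,:3]@np.array([p[0],-p[1],-p[2]])
    return M[:3,3],d/np.linalg.norm(d)
def onz(n,uv,z,obs=None):
    o,d=ray(n,uv,obs); return o+d*(z-o[2])/d[2]
def proj(n,P,obs=None):
    c=calibration(n); K=c['intrinsics']
    if n=='wrist':
        T=np.eye(4); o=obs or get_obs(); T[:3,:3]=o['orientation']; T[:3,3]=o['eef_pos']; W=np.linalg.inv(T@c['tool_from_camera'])
    else: W=c['world_to_cam']
    p=W[:3,:3]@np.asarray(P)+W[:3,3]; q=K@np.array([p[0],-p[1],-p[2]]); return q[:2]/q[2]
E
python3 - <<'E'
from h import *
np.set_printoptions(precision=4,suppress=True)
for n,t in {'top':dict(knob=((261.6,199.7),.0735),ptr=((231.8,226.6),.0445),mark=((222.2,231.6),.038),mouth=((222.6,220.7),.038),stand=((240,162.7),0),standB=((240,162.7),.042),spacer=((312,238.4),0),spool=((164.7,168.7),0),cutter=((346.9,209.8),0),fix=((231.8,219.7),0),fix_c1=((195,217),.012),fix_c2=((272,186),.012),fix_c3=((284,214),.012),fix_c4=((204,245),.012)),
 'side':dict(knob=((268.5,188.1),.0735),ptr=((296,217.6),.0445),mark=((293.4,228.9),.038),mouth=((280,226.2),.038),stand=((220.8,218.6),0),spool=((196.2,277.1),0),fix=((280.4,232.2),0))}.items():
    for k,(uv,z) in t.items(): print(n,k,onz(n,uv,z))
for n,c in {'top':(180,140,300,260),'side':(200,170,320,262)}.items():
    im=cv2.imread(f'pics/{n}0.png')[c[1]:c[3],c[0]:c[2]]
    cv2.imwrite(f'pics/{n}0z.png',cv2.resize(im,None,fx=6 if n=='side' else 5,fy=6 if n=='side' else 5,interpolation=cv2.INTER_CUBIC))
E
```

```text
top knob [0.5169 0.0874 0.0735]
top ptr [0.4485 0.1637 0.0445]
top mark [0.4354 0.1888 0.038 ]
top mouth [0.4636 0.1883 0.038 ]
top stand [0.6232 0.1465 0.    ]
top standB [0.6163 0.1447 0.042 ]
top spacer [ 0.4195 -0.0495  0.    ]
top spool [0.6047 0.3522 0.    ]
top cutter [ 0.4971 -0.144   0.    ]
top fix [0.4674 0.1665 0.    ]
top fix_c1 [0.4734 0.2643 0.012 ]
top fix_c2 [0.5586 0.059  0.012 ]
top fix_c3 [0.4837 0.0266 0.012 ]
top fix_c4 [0.3994 0.2387 0.012 ]
side knob [0.5132 0.108  0.0735]
side ptr [0.4388 0.1659 0.0445]
side mark [0.4385 0.198  0.038 ]
side mouth [0.4682 0.1951 0.038 ]
side stand [0.618  0.1494 0.    ]
side spool [0.6081 0.3464 0.    ]
side fix [0.4724 0.1684 0.    ]
```

View pics/top0z.png

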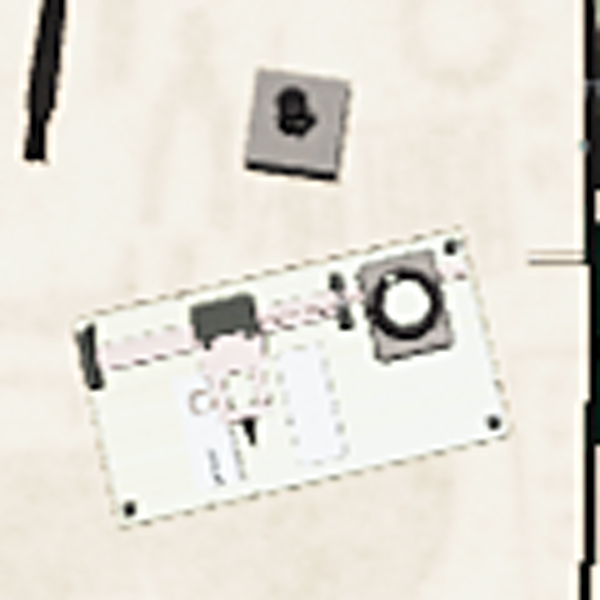

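View pics/side0z.png

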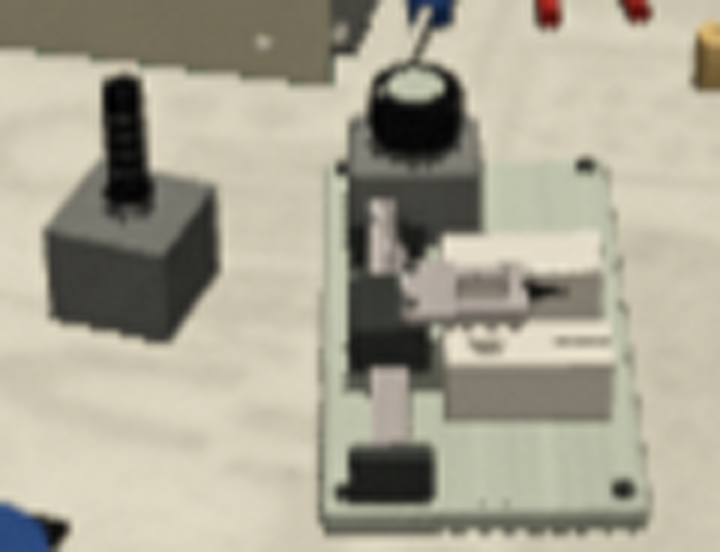

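```bash
python3 - <<'E'
from h import *
from scipy.optimize import least_squares
np.set_printoptions(precision=4,suppress=True)
# fixture fit (x,y,yaw) from top and side
F=[((-55+115,85,12),(196,205)),((60,-130,12),(272,186)),((-55,-130,12),(281.6,227)),((-55,85,12),(204.4,245)),((23,-90,73.5),(261.6,200.4))]
S=[((-55,85,12),(200+648/6,170+515/6)),((60,85,12),(200+320/6,170+515/6)),((60,-130,12),(200+325/6,170+165/6)),((-55,-130,12),(200+603/6,170+158/6)),((23,-90,73.5),(269.2,184.3))]
def w(p,v):
    c,s=np.cos(v[2]),np.sin(v[2]); x,y,z=np.array(p)/1000
    return [v[0]+c*x-s*y,v[1]+s*x+c*y,z]
def res(v,use): return np.concatenate([proj(n,w(p,v))-np.array(uv) for n,L in use for p,uv in L])
for use in ([('top',F)],[('side',S)],[('top',F),('side',S)]):
    r=least_squares(res,[.47,.16,.25],args=(use,)); print(r.x,np.degrees(r.x[2]),np.sqrt(np.mean(r.fun**2)))
v=r.x
for k,p in dict(knob=(23,-90,73.5),O=(0,0,0)).items(): print(k,w(p,v))
print('base',proj('top',[0,0,0]), 'start tcp',proj('top',[.18,-.57,.23]),proj('side',[.18,-.57,.23]))
for z in np.arange(0,.61,.1):
    a=onz('top',(372,215),z); b=onz('top',(320,290),z); print(z,a,proj('side',a),b,proj('side',b))
E
```

```text
[0.4705 0.1692 0.2439] 13.976021905128933 0.7895640372049357
[0.4712 0.1759 0.2395] 13.725146399620916 0.3914063847232806
[0.4712 0.1716 0.2409] 13.800662296134002 0.9828444524152689
knob [np.float64(0.5150188595108655), np.float64(0.089708382856888), np.float64(0.0735)]
O [np.float64(0.4712138130085564), np.float64(0.17162369217651724), np.float64(0.0)]
base [293.4588 401.5633] start tcp [578.5363 359.3781] [423.9111  38.5653]
0.0 [ 0.4838 -0.2114 -0.    ] [303.3097 150.5198] [ 0.2838 -0.0702  0.    ] [371.9948 185.1374]
0.1 [ 0.4798 -0.1839  0.1   ] [304.4194 123.09  ] [ 0.2975 -0.0552  0.1   ] [370.6061 153.1095]
0.2 [ 0.4759 -0.1564  0.2   ] [305.6693  92.1973] [ 0.3112 -0.0401  0.2   ] [369.0561 117.3608]
0.30000000000000004 [ 0.4719 -0.1289  0.3   ] [307.0876  57.1417] [ 0.325  -0.0251  0.3   ] [367.3149  77.2028]
0.4 [ 0.468  -0.1014  0.4   ] [308.7109  17.0209] [ 0.3387 -0.0101  0.4   ] [365.3449  31.7663]
0.5 [ 0.4641 -0.0739  0.5   ] [310.5869 -29.3485] [0.3524 0.0049 0.5   ] [363.0976 -20.0628]
0.6000000000000001 [ 0.4601 -0.0464  0.6   ] [312.7798 -83.5493] [0.3662 0.02   0.6   ] [360.5103 -79.7355]
```

The thick black cable seems to hang in the air across the workspace, so I'll trace its 3D path before moving.

```bash
python3 - <<'E'
from h import *
im=cv2.imread('pics/top0.png')[140:320,220:420]; cv2.imwrite('pics/t_c.png',cv2.resize(im,None,fx=3.3,fy=3.3,interpolation=cv2.INTER_CUBIC))
im=cv2.imread('pics/side0.png')[0:384,250:400]; cv2.imwrite('pics/s_c.png',cv2.resize(im,None,fx=1.55,fy=1.55,interpolation=cv2.INTER_CUBIC))
E
```

```text
(no output)
```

View pics/t_c.png

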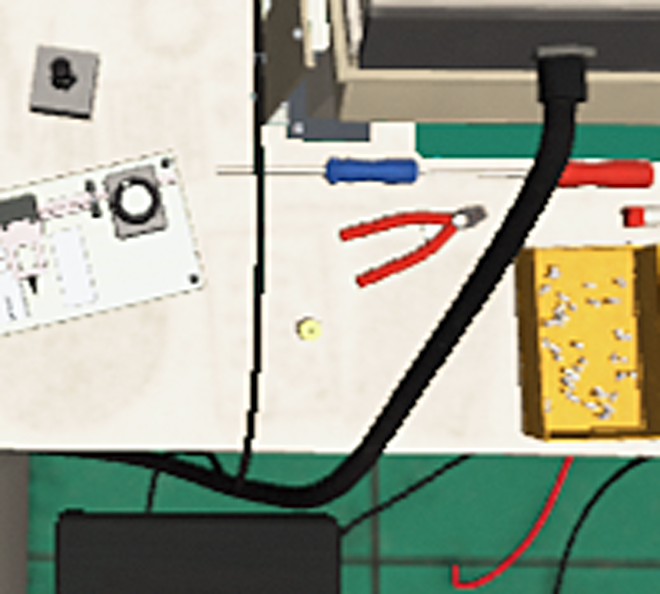

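View pics/s_c.png

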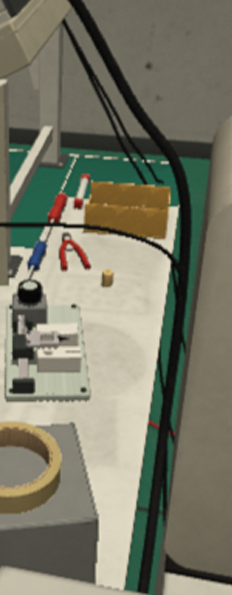

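View pics/wrist0.png

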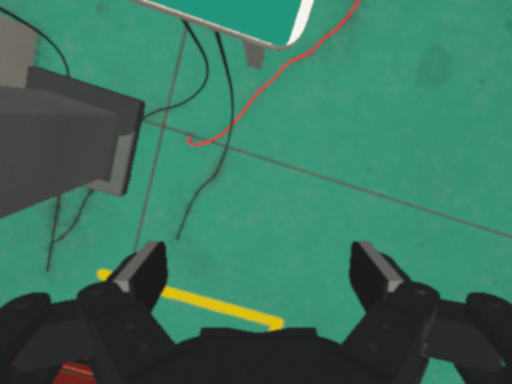

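```bash
python3 - <<'E'
from h import *
np.set_printoptions(precision=3,suppress=True)
import itertools
def tri(top,side):
    side=np.array(side,float)
    # dense polyline
    P=np.concatenate([np.linspace(a,b,60) for a,b in zip(side[:-1],side[1:])])
    for t in top:
        best=min((np.min(np.linalg.norm(P-proj('side',onz('top',t,z)),axis=1)),z) for z in np.arange(-.3,.8,.01))
        print(t,'z=%.2f err=%.1f'%(best[1],best[0]),onz('top',t,best[1]))
T=lambda a:[(220+x/3.3,140+y/3.3) for x,y in a]
S=lambda a:[(250+x/1.55,y/1.55) for x,y in a]
print('thick'); tri(T([(565,100),(545,190),(500,260),(440,345),(380,430),(340,480),(290,495),(220,482),(150,460),(50,452)]),S([(60,-20),(80,0),(100,40),(130,85),(165,135),(182,170),(183,260),(175,360),(160,470),(145,590)]))
print('thin'); tri(T([(255,20),(260,150),(262,260),(255,340),(248,430),(240,480)]),S([(-100,225),(0,224),(60,225),(110,232),(150,245),(172,262),(180,280),(185,320)]))
E
```

```text
thick
(391.21212121212125, 170.3030303030303) z=0.46 err=9.4 [ 0.538 -0.117  0.46 ]
(385.1515151515151, 197.57575757575756) z=0.44 err=0.2 [ 0.495 -0.113  0.44 ]
(371.5151515151515, 218.7878787878788) z=0.39 err=0.9 [ 0.462 -0.103  0.39 ]
(353.33333333333337, 244.54545454545456) z=0.34 err=0.5 [ 0.415 -0.082  0.34 ]
(335.1515151515151, 270.3030303030303) z=0.28 err=0.3 [ 0.361 -0.059  0.28 ]
(323.030303030303, 285.4545454545455) z=0.01 err=0.2 [ 0.297 -0.077  0.01 ]
(307.8787878787879, 290.0) z=0.23 err=0.6 [ 0.315 -0.01   0.23 ]
(286.6666666666667, 286.06060606060606) z=0.03 err=0.4 [0.297 0.02  0.03 ]
(265.45454545454544, 279.3939393939394) z=-0.15 err=0.5 [ 0.293  0.071 -0.15 ]
(235.15151515151516, 276.969696969697) z=0.36 err=0.3 [0.355 0.138 0.36 ]
thin
(297.27272727272725, 146.06060606060606) z=0.11 err=0.9 [0.648 0.001 0.11 ]Traceback (most recent call last):
  File "<stdin>", line 14, in <module>
  File "<stdin>", line 9, in tri
  File "<stdin>", line 9, in <genexpr>
  File "h.py", line 13, in onz
    o,d=ray(n,uv,obs); return o+d*(z-o[2])/d[2]
        ~~~^^^^^^^^^^
  File "h.py", line 6, in ray
    c=calibration(n); K=c['intrinsics']
ValueError: time passes only in moves, steps and waits
```

```bash
cat > fix.py <<'E'
import pickle
from rig import calibration
pickle.dump({n:calibration(n) for n in ['top','side','wrist']},open('cal.pkl','wb'))
E
python3 fix.py; sed -i 's/^from rig import \*/from rig import get_obs,read_camera,job_done,boxes_of,mark_of\nimport pickle\n_C=pickle.load(open("cal.pkl","rb"))\ncalibration=lambda n:_C[n]/' h.py; head -5 h.py
python3 - <<'E'
from h import *
np.set_printoptions(precision=3,suppress=True)
def tri(top,side):
    side=np.array(side,float)
    P=np.concatenate([np.linspace(a,b,60) for a,b in zip(side[:-1],side[1:])])
    for t in top:
        L=[(np.min(np.linalg.norm(P-proj('side',onz('top',t,z)),axis=1)),z) for z in np.arange(-.3,.8,.01)]
        print(t,[(round(z,2),onz('top',t,z)) for e,z in L if e<1.5])
T=lambda a:[(220+x/3.3,140+y/3.3) for x,y in a]
S=lambda a:[(250+x/1.55,y/1.55) for x,y in a]
tri(T([(255,20),(260,150),(262,260),(255,340),(248,430),(240,480)]),S([(-100,225),(0,224),(60,225),(110,232),(150,245),(172,262),(180,280),(185,320)]))
print(get_obs()['time'])
E
```

```text
import numpy as np, cv2
from rig import get_obs,read_camera,job_done,boxes_of,mark_of
import pickle
_C=pickle.load(open("cal.pkl","rb"))
calibration=lambda n:_C[n]
(297.27272727272725, 146.06060606060606) [(np.float64(0.11), array([0.648, 0.001, 0.11 ]))]
(298.7878787878788, 185.45454545454547) [(np.float64(0.12), array([ 0.549, -0.002,  0.12 ]))]
(299.3939393939394, 218.7878787878788) [(np.float64(0.13), array([ 0.468, -0.002,  0.13 ]))]
(297.27272727272725, 243.03030303030303) [(np.float64(0.13), array([0.41 , 0.003, 0.13 ]))]
(295.1515151515151, 270.3030303030303) [(np.float64(0.11), array([0.345, 0.006, 0.11 ]))]
(292.72727272727275, 285.4545454545455) [(np.float64(0.05), array([0.301, 0.006, 0.05 ])), (np.float64(0.06), array([0.303, 0.007, 0.06 ])), (np.float64(0.07), array([0.304, 0.008, 0.07 ]))]
1.25
```

The thick cable hangs from about z=0.46 at x=0.54 down to z≈0.2 at x=0.31, near y=-0.1 to 0. A thin cord runs along y≈0 at z≈0.13. I'll lift first and cross above both of them.

Call:
drive_tool(
  deltas=[1,8.5,-8,-33,0,1,8.5,-8,-33,0,1,8.5,-8,-33,0,1,8.5,-8,-33,0,1,8.5,-8,-33,0,1,8.5,-8,-33,0,1,8.5,-8,-33,0],
)

```text
time: 1.95
eef_pos: [0.2216, -0.4998, 0.4638]
orientation: [[0.953, 0.303, 0.0], [0.303, -0.953, -0.0], [0.0, 0.0, -1.0]]
ft_force: [-0.1, -0.2, 0.1]
finger_gap: 0.0852
```

```bash
python3 - <<'E'
from h import *
o=get_obs(); print(o['time'],o['eef_pos'],o['q'],o['orientation'][:2,0])
E
```

```text
1.95 [ 0.22163759 -0.49978038  0.46383113] [-1.15340377e+00  2.33672283e-01  3.74026941e-01  1.71065014e+00
  2.93187037e-05  1.68046230e+00] [0.95302462 0.30289283]
```

Call:
drive_tool(
  deltas=[1,21,-20,-2,0,1,21,-20,-2,0,1,21,-20,-2,0,1,21,-20,-2,0,1,21,-20,-2,0,1,21,-20,-2,0,1,21,-20,-2,0,1,21,-20,-2,0,1,21,-20,-2,0,1,18,-17,0,0],
)

```text
time: 2.95
eef_pos: [0.3596, -0.2487, 0.4808]
orientation: [[0.953, 0.303, 0.001], [0.303, -0.953, -0.0], [0.001, 0.001, -1.0]]
ft_force: [-0.1, 0.3, 0.0]
finger_gap: 0.0856
```

Call:
drive_tool(
  deltas=[1,16,-25,0,0,1,16,-25,0,0,1,16,-25,0,0,1,16,-25,0,0,1,16,-25,0,0,1,16,-25,0,0,1,12,-25,0,0],
)

```text
time: 3.65
eef_pos: [0.4093, -0.0492, 0.4803]
orientation: [[0.953, 0.303, 0.0], [0.303, -0.953, 0.0], [0.0, 0.0, -1.0]]
ft_force: [0.9, -0.1, -0.1]
finger_gap: 0.0856
```

Call:
drive_tool(
  deltas=[1,19,-33,10,0,1,19,-33,10,0,1,19,-33,10,0,1,19,-33,10,0,1,19,-33,10,0,1,0,0,35,-2,1,0,0,35,-2,1,0,0,35,-2,1,0,0,35,-2,1,0,0,35,-2,1,0,0,35,-2,1,0,0,0,0],
)

```text
time: 4.85
eef_pos: [0.4462, 0.1346, 0.2162]
orientation: [[0.869, 0.495, -0.008], [0.495, -0.869, -0.002], [-0.008, -0.002, -1.0]]
ft_force: [-0.7, 0.6, -0.7]
finger_gap: 0.0856
```

```bash
python3 - <<'E'
from h import *
o=get_obs(); print(o['time'],o['eef_pos'],o['q'])
snap('wrist','w1.png')
for t in ['knob_top','pointer_tip','mark','mouth','stand','probe','probe_tip']:
    r=mark_of('wrist',t); print(t,[(np.round(d['xy'],1).tolist(),round(d['p'],2)) for d in r[:2]])
import pickle; pickle.dump(o,open('o1.pkl','wb'))
E
```

```text
4.85 [0.44624607 0.13462188 0.21622732] [ 2.92972929e-01  7.65724993e-02 -3.73668264e-01  1.12839997e+00
  2.96972980e-05  2.91715980e+00]
knob_top [([339.0, 143.0], 0.56)]
pointer_tip [([232.6, 164.2], 0.64)]
mark [([211.9, 161.4], 0.68), ([220.9, 130.4], 0.46)]
mouth []
stand [([328.6, 24.3], 0.72)]
probe [([327.7, 25.1], 0.8)]
probe_tip []
```

View pics/w1.png

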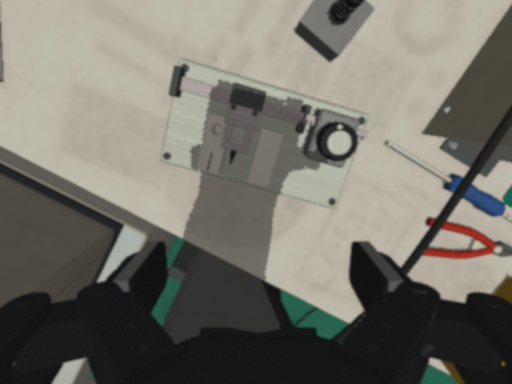

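The wrist view shows the whole fixture. The knob is at (339, 141), the pointer at (233, 160), the mark at (211, 160), the mouth at (218, 130), and the stand with the probe is at (330, 25). I'll refine the fixture pose from a zoom.

```bash
python3 - <<'E'
from h import *
im=cv2.imread('pics/w1.png')[45:215,150:380]; cv2.imwrite('pics/w1z.png',cv2.resize(im,None,fx=3.4,fy=3.4,interpolation=cv2.INTER_CUBIC))
E
```

```text
(no output)
```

View pics/w1z.png

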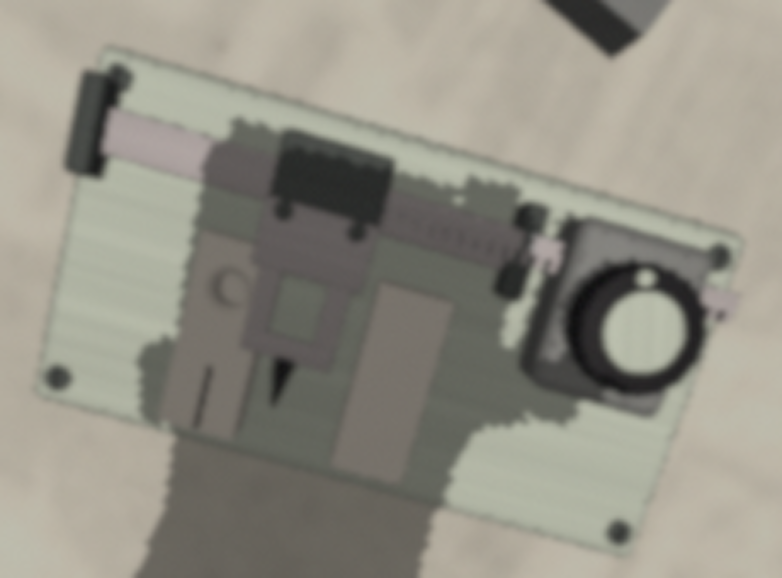

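```bash
cat >> h.py <<'E'
def fw(p,v):
    c,s=np.cos(v[2]),np.sin(v[2]); x,y,z=np.array(p)/1000
    return np.array([v[0]+c*x-s*y,v[1]+s*x+c*y,z])
def fl(P,v):
    c,s=np.cos(v[2]),np.sin(v[2]); d=np.array(P[:2])-v[:2]; return np.array([c*d[0]+s*d[1],-s*d[0]+c*d[1]])*1000
E
python3 - <<'E'
from h import *
from scipy.optimize import least_squares
np.set_printoptions(precision=4,suppress=True)
o=pickle.load(open('o1.pkl','rb'))
Z=lambda x,y:np.array([150+x/3.4,45+y/3.4])
L=[((60,85,12),Z(108,45)),((60,-130,12),Z(743,238)),((-55,-130,12),Z(628,555)),((-55,85,12),Z(37,395)),((23,-90,73.5),Z(645,331))]
res=lambda v:np.concatenate([proj('wrist',fw(p,v),o)-uv for p,uv in L])
r=least_squares(res,[.47,.17,.24]); v=r.x; print(v,np.degrees(v[2]),r.fun)
print('knob',fw((23,-90,73.5),v))
for k,uv,z in [('ptr',Z(273,405),.0445),('mark',Z(204,398),.038),('markA',Z(210,367),.038),('markB',Z(198,428),.038),('mouth',Z(232,287),.038),('knob',Z(645,331),.0735),('stand',(330,25),.042)]:
    P=onz('wrist',uv,z,o); print(k,P,fl(P,v))
np.save('v.npy',v)
E
```

```text
[0.4734 0.1698 0.2423] 13.885090082770347 [-2.5806 -1.4939  3.0063 -0.5572  1.4371  2.1806 -2.2649  0.6648  0.4577
  0.455 ]
knob [0.5173 0.0879 0.0735]
ptr [0.4441 0.1667 0.0445] [-29.2015   4.0042]
mark [0.4342 0.1863 0.038 ] [-34.1171  25.4904]
markA [0.4436 0.1891 0.038 ] [-24.2378  25.9295]
markB [0.4248 0.1836 0.038 ] [-43.8473  25.1171]
mouth [0.4684 0.1944 0.038 ] [ 1.0753 25.1348]
knob [0.5175 0.0885 0.0735] [ 23.2773 -89.4521]
stand [0.6046 0.1478 0.042 ] [122.0712 -52.8363]
```

Call:
drive_tool(
  deltas=[1,10,19,16,0,1,10,19,16,0,1,10,19,16,0,1,9,19,16,0,1,0,0,0,0,1,0,0,0,0],
)

```text
time: 5.85
eef_pos: [0.5209, 0.0887, 0.1565]
orientation: [[0.87, 0.494, -0.001], [0.494, -0.87, 0.0], [-0.0, -0.001, -1.0]]
ft_force: [-0.1, 0.2, -0.6]
finger_gap: 0.0852
```

```bash
python3 - <<'E'
from h import *
np.set_printoptions(precision=4,suppress=True)
o=get_obs(); print(o['time'],o['eef_pos'],o['orientation'])
im=snap('wrist','w2.png')
cv2.imwrite('pics/w2z.png',cv2.resize(im[0:300,60:460],None,fx=2,fy=2,interpolation=cv2.INTER_CUBIC))
for t in ['knob_top','pointer_tip','mark']:
    r=mark_of('wrist',t); print(t,[(np.round(d['xy'],1).tolist(),round(d['p'],2)) for d in r[:2]])
pickle.dump(o,open('o2.pkl','wb'))
E
```

```text
5.85 [0.5209 0.0887 0.1565] [[ 0.8696  0.4938 -0.0007]
 [ 0.4938 -0.8696  0.0002]
 [-0.0005 -0.0005 -1.    ]]
knob_top [([257.9, 207.9], 0.84)]
pointer_tip [([140.7, 224.0], 0.73)]
mark [([118.6, 217.2], 0.57), ([123.3, 184.8], 0.52)]
```

View pics/w2z.png

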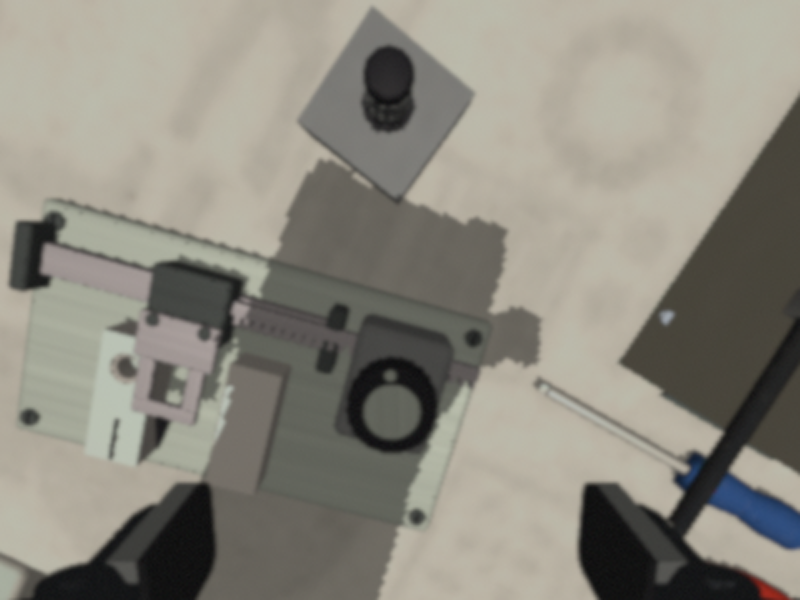

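Here the knob's top disc is centred at about zoomed (392, 411), and the probe's handle top at (389, 73) with the stand's hole just below it.

```bash
python3 - <<'E'
from h import *
np.set_printoptions(precision=4,suppress=True)
o=pickle.load(open('o2.pkl','rb')); v=np.load('v.npy')
Z=lambda x,y:np.array([60+x/2,y/2])
for k,uv,z in [('knob',Z(392,411),.0735),('knobnet',(257.9,207.9),.0735),('handletop',Z(389,68),.098),('standUL',Z(374,7),.042),('R',Z(474,94),.042),('B',Z(397,200),.042),('L',Z(298,122),.042),('ptrnet',(140.7,224),.0445),('marknet',(118.6,217.2),.038)]:
    P=onz('wrist',uv,z,o); print(k,P,fl(P,v))
print([proj('wrist',fw(p,v),o) for p in [(23,-90,73.5)]])
E
```

```text
knob [0.5179 0.0887 0.0735] [ 23.7119 -89.3882]
knobnet [0.5169 0.0865 0.0735] [ 22.2432 -91.3216]
handletop [0.6168 0.1455 0.098 ] [133.4216 -58.0284]
standUL [0.6429 0.1673 0.042 ] [163.9941 -43.0853]
R [0.636  0.1194 0.042 ] [145.7838 -87.9006]
B [0.5875 0.126  0.042 ] [100.2622 -69.9055]
L [0.5937 0.1738 0.042 ] [117.7525 -24.948 ]
ptrnet [0.4448 0.1649 0.0445] [-28.9209   2.105 ]
marknet [0.4375 0.186  0.038 ] [-30.9105  24.3588]
[array([256.5159, 206.5555])]
```

Call:
drive_tool(
  deltas=[1,-3,-1,15,0,1,0,0,22,0,1,0,0,22,0,1,0,0,22,0,1,0,0,21,0,1,0,0,0,0,1,0,0,0,0],
)

```text
time: 6.75
eef_pos: [0.5178, 0.0885, 0.055]
orientation: [[0.869, 0.495, -0.0], [0.495, -0.869, 0.0], [-0.0, -0.0, -1.0]]
ft_force: [-0.1, -0.7, 1.3]
finger_gap: 0.0853
```

Call:
drive_tool(
  deltas=[-1,0,0,0,0,-1,0,0,0,0,-1,0,0,0,0,-1,0,0,0,0,-1,0,0,0,0,-1,0,0,0,0],
  force=30,
)

```text
time: 7.35
eef_pos: [0.518, 0.0893, 0.0554]
orientation: [[0.869, 0.495, 0.0], [0.495, -0.869, 0.003], [0.002, -0.002, -1.0]]
ft_force: [-2.8, 3.8, 7.9]
finger_gap: 0.0348
```

Call:
drive_tool(
  deltas=[-1,0,0,0,-8,-1,0,0,0,-8,-1,0,0,0,-8,-1,0,0,0,-8,-1,0,0,0,-8,-1,0,0,0,-8,-1,0,0,0,-8,-1,0,0,0,-8,-1,0,0,0,-8,-1,0,0,0,-8,-1,0,0,0,-8,-1,0,0,0,-4,-1,0,0,0,0,-1,0,0,0,0],
)

```text
time: 8.75
eef_pos: [0.5168, 0.0895, 0.0553]
orientation: [[-0.525, 0.851, -0.002], [0.851, 0.525, 0.003], [0.003, 0.0, -1.0]]
ft_force: [-6.9, 3.6, 11.2]
finger_gap: 0.0351
```

```bash
python3 - <<'E'
from h import *
np.set_printoptions(precision=4,suppress=True)
o=get_obs(); print(o['time'],o['eef_pos'],o['orientation'][:,0],o['q'],o['torque'])
im=snap('wrist','w3.png'); im=snap('top','t3.png')
cv2.imwrite('pics/t3z.png',cv2.resize(im[180:260,180:300],None,fx=6,fy=6,interpolation=cv2.INTER_CUBIC))
im=snap('side','s3.png')
cv2.imwrite('pics/s3z.png',cv2.resize(im[170:262,240:320],None,fx=6,fy=6,interpolation=cv2.INTER_CUBIC))
for n in ['wrist','top','side']:
  for t in ['pointer_tip','mark']:
    r=mark_of(n,t); print(n,t,[(np.round(d['xy'],1).tolist(),round(d['p'],2)) for d in r[:2]])
pickle.dump(o,open('o3.pkl','wb'))
E
```

```text
8.75 [0.5168 0.0895 0.0553] [-0.5254  0.8509  0.0035] [ 0.1695  0.3144 -0.4773  0.7802  0.0033  1.1871] [0.7433 1.6302 0.0513]
wrist pointer_tip []
wrist mark []
top pointer_tip [([224.6, 229.9], 0.55)]
top mark [([221.8, 227.6], 0.41)]
side pointer_tip [([295.5, 222.3], 0.98), ([319.4, 182.9], 0.75)]
side mark [([295.1, 228.3], 0.7)]
```

View pics/w3.png

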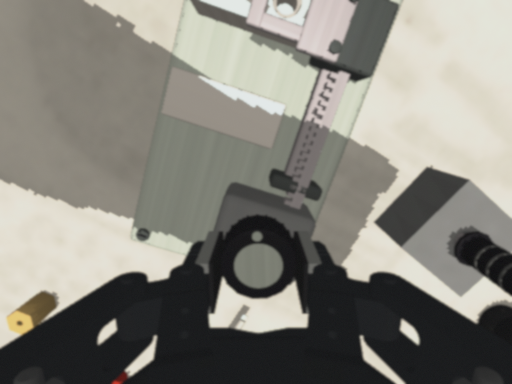

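View pics/t3z.png

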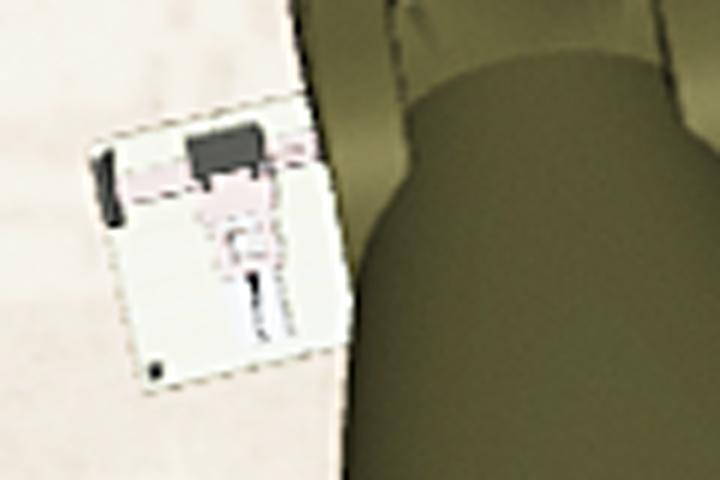

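View pics/s3z.png

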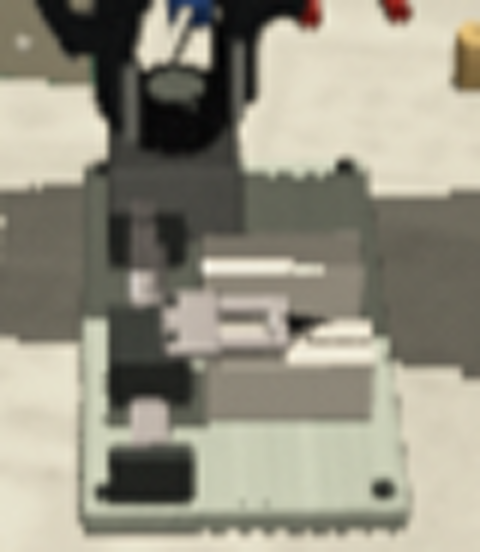

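The slot is now almost over the opening. I'll release the knob, lift, and look straight down on the pointer.

Call:
drive_tool(
  deltas=[1,0,0,0,0,1,0,0,0,0,1,0,0,0,0,1,0,0,0,0,1,0,0,0,0,1,0,0,0,0,1,0,0,-35,0,1,0,0,-35,0,1,25,0,-5,0,1,25,0,0,0,1,25,0,0,0,1,20,0,0,0,1,0,0,0,0,1,0,0,0,0],
)

```text
time: 10.6
eef_pos: [0.4682, 0.1691, 0.1293]
orientation: [[-0.525, 0.851, 0.0], [0.851, 0.525, -0.0], [-0.001, 0.0, -1.0]]
ft_force: [-0.3, 0.4, -0.5]
finger_gap: 0.0853
```

```bash
python3 - <<'E'
from h import *
np.set_printoptions(precision=4,suppress=True)
o=get_obs(); print(o['time'],o['eef_pos'],o['orientation'],o['finger_gap'])
im=snap('wrist','w4.png')
cv2.imwrite('pics/w4z.png',cv2.resize(im[40:340,100:500],None,fx=2,fy=2,interpolation=cv2.INTER_CUBIC))
for t in ['pointer_tip','mark','mouth','knob_top']:
    r=mark_of('wrist',t); print(t,[(np.round(d['xy'],1).tolist(),round(d['p'],2)) for d in r[:2]])
pickle.dump(o,open('o4.pkl','wb'))
E
```

```text
10.6 [0.4682 0.1691 0.1293] [[-0.5253  0.8509  0.0004]
 [ 0.8509  0.5253 -0.0004]
 [-0.0006  0.0001 -1.    ]] 0.08528524857047287
pointer_tip [([237.8, 162.1], 0.66)]
mark [([238.6, 160.3], 0.63), ([274.6, 170.6], 0.38)]
mouth [([275.3, 167.6], 0.67)]
knob_top [([258.5, 332.6], 0.55)]
```

View pics/w4z.png

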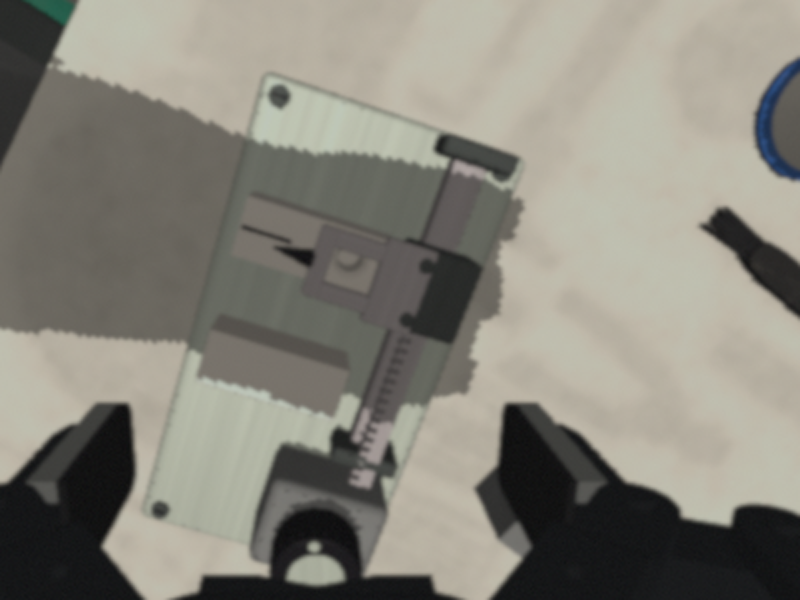

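```bash
python3 - <<'E'
from h import *
im=cv2.imread('pics/w4.png')[130:200,200:320]
im=cv2.convertScaleAbs(cv2.resize(im,None,fx=6.5,fy=6.5,interpolation=cv2.INTER_CUBIC),alpha=1.6); cv2.imwrite('pics/w4y.png',im)
E
```

```text
(no output)
```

View pics/w4y.png

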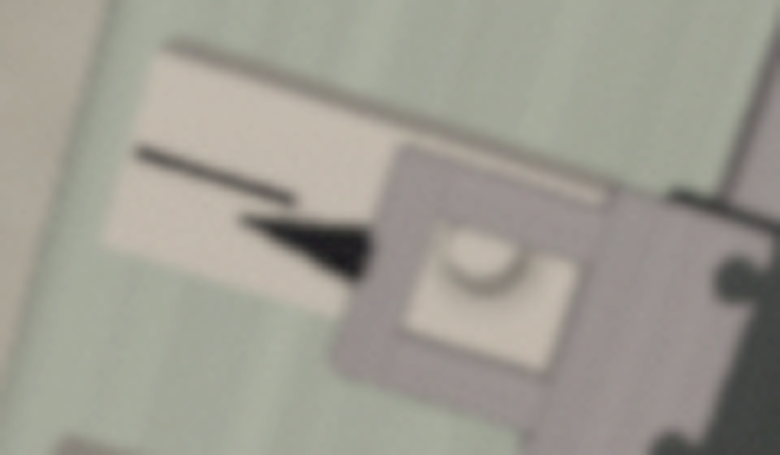

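The pointer tip is at zoomed (240, 218) and the mark line runs (137, 153)–(294, 200). The pointer is still a little short, on the knob's side of the line.

```bash
python3 - <<'E'
from h import *
np.set_printoptions(precision=4,suppress=True)
o=pickle.load(open('o4.pkl','rb')); v=np.load('v.npy')
Z=lambda x,y:np.array([200+x/6.5,130+y/6.5])
W=lambda x,y,z:onz('wrist',Z(x,y),z,o)
pt=W(240,218,.0445); a=W(137,153,.038); b=W(294,200,.038); m=W(487,258,.038)
s=np.mean([W(x,y,.047) for x,y in [(430,222),(583,262),(545,372),(402,325)]],axis=0)
for k,P in dict(pt=pt,a=a,b=b,m=m,s=s).items(): print(k,P,fl(P,v))
u=(b-a)[:2]/np.linalg.norm((b-a)[:2]); print('yaw line',np.degrees(np.arctan2(u[1],u[0])))
for nm,u in [('line',u),('fix',np.array([np.cos(v[2]),np.sin(v[2])]))]:
    n=np.array([-u[1],u[0]])
    mid=(a+b)/2
    print(nm,'mark-ptr',1000*n@(mid-pt)[:2],'mouth-ptr',1000*n@(m-pt)[:2],'slot-ptr',1000*n@(s-pt)[:2], 'mouth-slot', 1000*n@(m-s)[:2])
E
```

```text
pt [0.4394 0.186  0.0445] [-29.1609  23.9226]
a [0.4253 0.1852 0.038 ] [-43.0201  26.4713]
b [0.4439 0.1901 0.038 ] [-23.8126  26.804 ]
m [0.467  0.1962 0.038 ] [ 0.139  27.1931]
s [0.4684 0.1938 0.047 ] [ 0.9009 24.5209]
yaw line 14.87721689194107
line mark-ptr 2.7883089760240036 mouth-ptr 2.7626729254057687 slot-ptr 0.07763718165980067 mouth-slot 2.6850357437459684
fix mark-ptr 2.7150321588556103 mouth-ptr 3.2704912424252623 slot-ptr 0.5982468796899312 mouth-slot 2.6722443627353307
```

Need about 2.75 mm more, which is about 13° anticlockwise. I'll go back and regrip.

Call:
drive_tool(
  deltas=[1,-23,0,0,0,1,-24,0,0,0,1,-24,0,0,0,1,-23,0,0,0,1,0,0,35,0,1,0,0,35,0,1,0,0,4,0,1,0,0,0,0,-1,0,0,0,0,-1,0,0,0,0,-1,0,0,0,0,-1,0,0,0,0,-1,0,0,0,0,-1,0,0,0,-4,-1,0,0,0,-5,-1,0,0,0,-4,-1,0,0,0,0,-1,0,0,0,0],
)

```text
time: 12.65
eef_pos: [0.5174, 0.0887, 0.0566]
orientation: [[-0.703, 0.711, 0.001], [0.711, 0.703, -0.001], [-0.001, -0.0, -1.0]]
ft_force: [-3.5, -1.8, 8.6]
finger_gap: 0.035
```

Call:
drive_tool(
  deltas=[1,0,0,0,0,1,0,0,0,0,1,0,0,0,0,1,0,0,0,0,1,0,0,0,0,1,0,0,-35,0,1,0,0,-35,0,1,25,0,-5,0,1,25,0,0,0,1,25,0,0,0,1,20,0,0,0,1,0,0,0,0,1,0,0,0,0],
)

```text
time: 13.95
eef_pos: [0.4509, 0.1567, 0.1304]
orientation: [[-0.703, 0.711, 0.001], [0.711, 0.703, -0.0], [-0.001, 0.0, -1.0]]
ft_force: [0.7, -0.8, 0.6]
finger_gap: 0.0853
```

```bash
python3 - <<'E'
from h import *
np.set_printoptions(precision=4,suppress=True)
o=get_obs(); print(o['time'],o['eef_pos'],o['orientation'],o['q'])
im=snap('wrist','w5.png')
cv2.imwrite('pics/w5y.png',cv2.convertScaleAbs(cv2.resize(im[110:210,200:320],None,fx=6,fy=6,interpolation=cv2.INTER_CUBIC),alpha=1.6))
pickle.dump(o,open('o5.pkl','wb'))
E
```

```text
13.95 [0.4509 0.1567 0.1304] [[-0.7033  0.7109  0.0006]
 [ 0.7109  0.7033 -0.0003]
 [-0.0006  0.0002 -1.    ]] [ 0.3348  0.153  -0.493   0.9243 -0.0005  1.1256]
```

View pics/w5y.png

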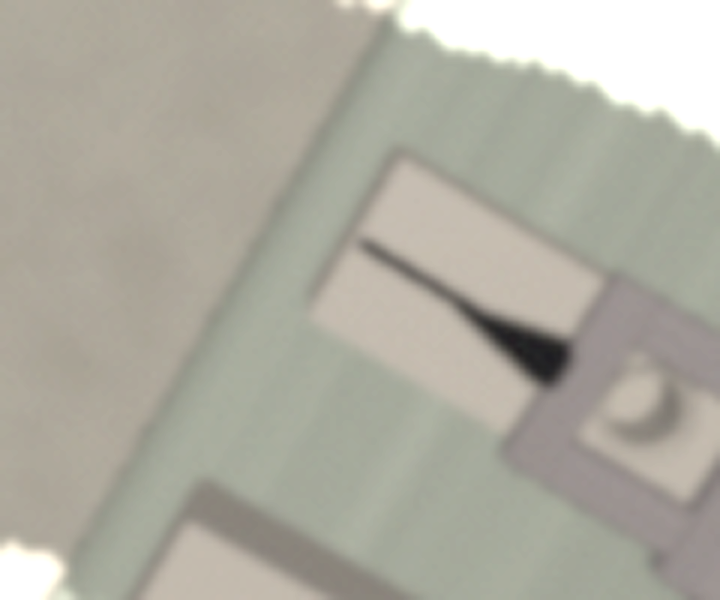

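The pointer tip now meets the mark line, near zoomed (458, 300). I'll correct for parallax numerically.

```bash
python3 - <<'E'
from h import *
np.set_printoptions(precision=4,suppress=True)
o=pickle.load(open('o5.pkl','rb')); v=np.load('v.npy')
im=cv2.imread('pics/w5.png')[110:210,200:320]
cv2.imwrite('pics/w5x.png',cv2.convertScaleAbs(cv2.resize(im[30:70,50:105],None,fx=14,fy=14,interpolation=cv2.INTER_CUBIC),alpha=1.6))
c,s=np.cos(v[2]),np.sin(v[2]); 
# parallax: where would mark line project; show predicted pixel of line at given pointer
Z=lambda x,y:np.array([200+x/6,110+y/6])
W=lambda x,y,z:onz('wrist',Z(x,y),z,o)
a=W(362,240,.038); b=W(440,286,.038)
for t in [(450,293),(456,299),(462,303)]: print(fl(W(*t,.0445),v), end=' ')
print(); print(fl(a,v),fl(b,v)); 
m=W(635,405,.038); print('mouth',m,fl(m,v))
sl=[W(x,y,.047) for x,y in [(637,353),(577,433),(690,502)]]; print('slot c',fl((sl[1]+[0,0,0]),v),[fl(q,v) for q in sl])
oc=onz('wrist',(0,0),0,o); print('cam',ray('wrist',(0,0),o)[0], fl(ray('wrist',(0,0),o)[0],v))
E
```

```text
[-30.807   27.5966] [-29.7681  27.3398] [-28.8596  27.2964] 
[-43.2092  27.0144] [-31.5892  27.0951]
mouth [0.4654 0.1955 0.038 ] [-1.5665 26.8558]
slot c [-8.0762 20.9509] [array([-7.16  , 33.3711]), array([-8.0762, 20.9509]), array([ 9.1436, 20.7398])]
cam [0.4049 0.2033 0.2714] [-58.4929  48.9602]
```

View pics/w5x.png

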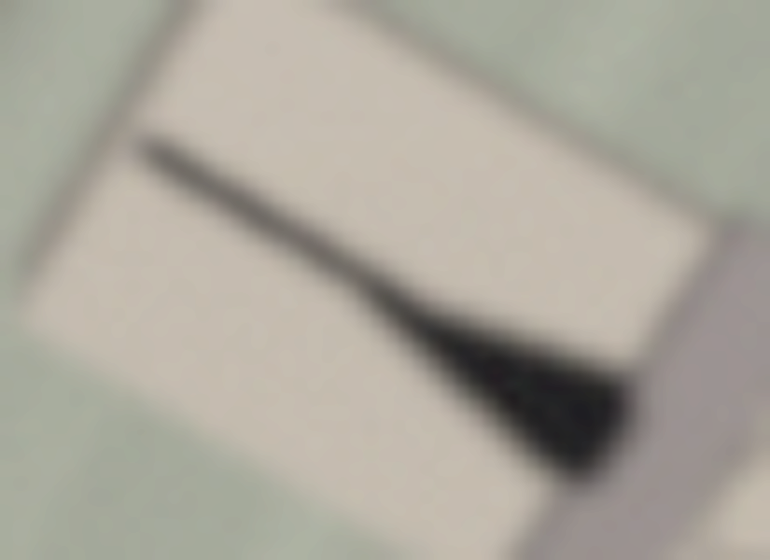

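Pointer, mark and mouth agree within about 0.3 mm (y_f ≈ 27.0–27.3). Next is the probe: I'll move above the stand.

Call:
drive_tool(
  deltas=[1,0,0,-20,0,1,-25,22,-10,0,1,-25,22,0,0,1,-25,22,0,0,1,-25,22,0,0,1,-24,22,0,0,1,0,0,0,0,1,0,0,0,0],
)

```text
time: 14.8
eef_pos: [0.6166, 0.1446, 0.1594]
orientation: [[-0.701, 0.713, -0.001], [0.713, 0.701, -0.0], [0.001, -0.001, -1.0]]
ft_force: [-0.1, -0.3, 0.1]
finger_gap: 0.0852
```

```bash
python3 - <<'E'
from h import *
np.set_printoptions(precision=4,suppress=True)
o=get_obs(); print(o['time'],o['eef_pos'],o['orientation'],o['q'])
im=snap('wrist','w6.png')
cv2.imwrite('pics/w6z.png',cv2.resize(im[100:340,100:420],None,fx=2.5,fy=2.5,interpolation=cv2.INTER_CUBIC))
for t in ['stand','probe']:
    r=mark_of('wrist',t); print(t,[(np.round(d['xy'],1).tolist(),round(d['p'],2)) for d in r[:2]])
pickle.dump(o,open('o6.pkl','wb'))
E
```

```text
14.8 [0.6166 0.1446 0.1594] [[-0.7014  0.7127 -0.0013]
 [ 0.7127  0.7014 -0.0004]
 [ 0.0006 -0.0012 -1.    ]] [ 0.2304  0.4115 -0.0735  1.0871 -0.0001  1.0238]
stand [([3.7, 281.9], 0.75), ([261.5, 174.3], 0.61)]
probe [([259.9, 180.2], 0.9)]
```

View pics/w6z.png

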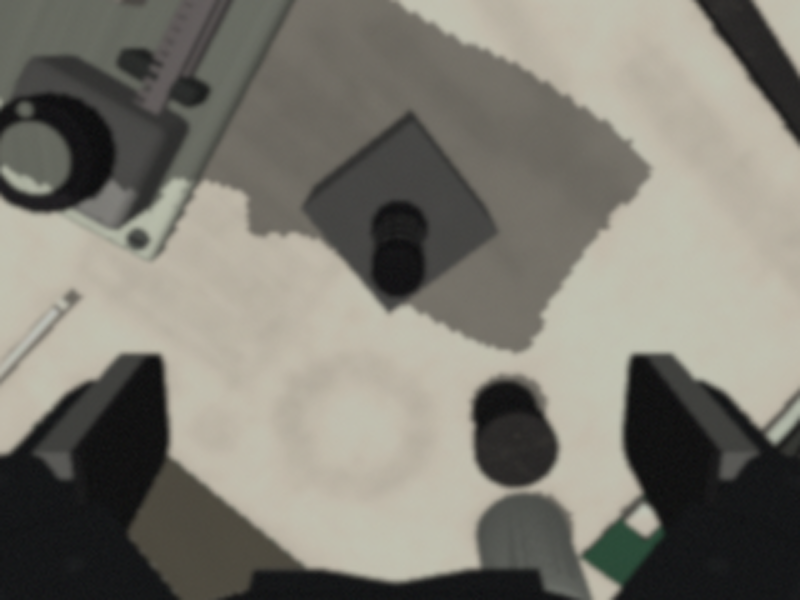

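```bash
python3 - <<'E'
from h import *
np.set_printoptions(precision=4,suppress=True)
o=pickle.load(open('o6.pkl','rb')); R=o['orientation']
Z=lambda x,y:np.array([100+x/2.5,100+y/2.5])
def p(k,uv,z):
    P=onz('wrist',uv,z,o); print(k,P,'tool mm',1000*R.T@(P-o['eef_pos']))
p('handle',Z(398,267),.098); p('handle-net?',(259.9,180.2),.052)
c=[onz('wrist',Z(*q),.042,o) for q in [(410,113),(497,231),(388,311),(303,207)]]; print(c,'mean',np.mean(c,axis=0)); print(1000*R.T@(np.mean(c,axis=0)-o['eef_pos']))
for z in (.03,.06,.1): p('blk',Z(515,445),z); p('bottle',Z(520,500),z)
# triangulate black knob and bottle top from side
for nm,tw,sd in [('blk',(306,276),(187,193)),('bottle',(308,300),(173,172))]:
    o1,d1=ray('wrist',tw,o);o2,d2=ray('side',sd)
    A=np.stack([d1,-d2],1); s=np.linalg.lstsq(A,o2-o1,rcond=None)[0]; print(nm,o1+s[0]*d1,o2+s[1]*d2)
E
```

```text
handle [0.6151 0.1474 0.098 ] tool mm [ 2.982   0.9407 61.365 ]
handle-net? [0.6092 0.1543 0.052 ] tool mm [ 12.0424   1.7074 107.3698]
[array([0.592 , 0.1767, 0.042 ]), array([0.6428, 0.169 , 0.042 ]), array([0.6364, 0.1208, 0.042 ]), array([0.5883, 0.1275, 0.042 ])] mean [0.6149 0.1485 0.042 ]
[  3.9143   1.6961 117.3648]
blk [0.715  0.1125 0.03  ] tool mm [-92.0035  47.8114 129.2523]
bottle [0.7347 0.0969 0.03  ] tool mm [-116.9436   50.853   129.2334]
blk [0.699  0.1213 0.06  ] tool mm [-74.5426  42.5158  99.2692]
bottle [0.7165 0.1073 0.06  ] tool mm [-96.7161  45.2201  99.2524]
blk [0.6777 0.1329 0.1   ] tool mm [-51.2615  35.4551  59.2917]
bottle [0.6923 0.1213 0.1   ] tool mm [-69.7462  37.7095  59.2777]
blk [0.7102 0.1157 0.036 ] [0.7108 0.1158 0.0363]
bottle [0.7087 0.1118 0.0728] [0.7402 0.1151 0.0908]
```

```bash
python3 - <<'E'
from h import *
im=cv2.imread('pics/side0.png')[150:240,120:270]; cv2.imwrite('pics/s0q.png',cv2.resize(im,None,fx=5,fy=5,interpolation=cv2.INTER_CUBIC))
E
```

```text
(no output)
```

View pics/s0q.png

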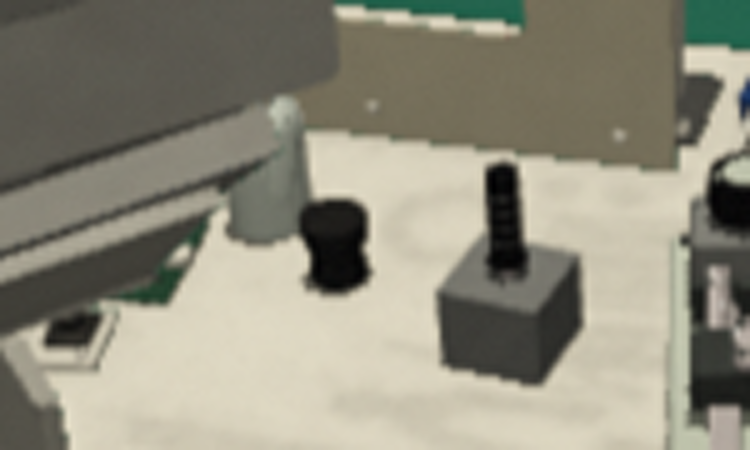

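Call:
drive_tool(
  deltas=[1,3,1,15,0,1,0,0,25,0,1,0,0,25,0,1,0,0,25,0,1,0,0,11,0,1,0,0,0,0,1,0,0,0,0],
)

```text
time: 15.65
eef_pos: [0.6149, 0.1487, 0.0603]
orientation: [[-0.703, 0.712, 0.001], [0.712, 0.703, 0.0], [-0.001, 0.001, -1.0]]
ft_force: [0.4, 0.4, -0.4]
finger_gap: 0.0855
```

Call:
drive_tool(
  deltas=[-1,0,0,0,0,-1,0,0,0,0,-1,0,0,0,0,-1,0,0,0,0,-1,0,0,0,0,-1,0,0,0,0,-1,0,0,0,0,-1,0,0,0,0],
  force=50,
)

```text
time: 16.45
eef_pos: [0.6149, 0.1486, 0.0596]
orientation: [[-0.703, 0.712, 0.0], [0.712, 0.703, 0.0], [-0.0, 0.0, -1.0]]
ft_force: [-0.4, 0.0, 3.3]
finger_gap: 0.0148
```

```bash
python3 - <<'E'
from h import *
im=snap('wrist','w7.png')
im=snap('side','s7.png')
cv2.imwrite('pics/s7z.png',cv2.resize(im[150:262,170:320],None,fx=5,fy=5,interpolation=cv2.INTER_CUBIC))
E
```

```text
(no output)
```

View pics/w7.png

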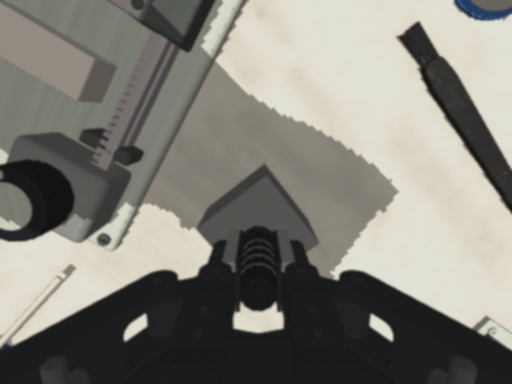

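View pics/s7z.png

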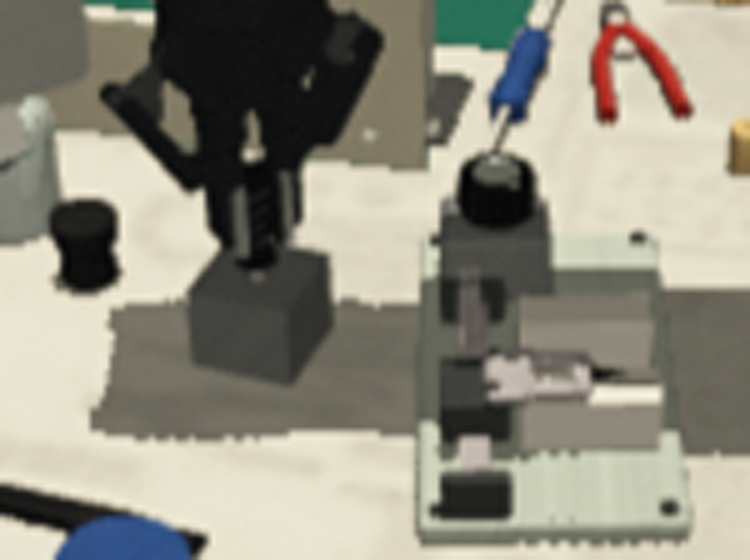

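The probe is gripped: the gap is 14.8 mm on the 16 mm handle and the TCP is at z=0.0596. I'll lift it straight up and turn so the camera faces the fixture from the front.

Call:
drive_tool(
  deltas=[-1,0,0,-10,0,-1,0,0,-20,0,-1,0,0,-20,0,-1,0,0,-20,0,-1,0,0,-15,0,-1,0,0,0,-8.5,-1,0,0,0,-8.5,-1,0,0,0,-8.5,-1,0,0,0,-8.5,-1,0,0,0,-8.5,-1,0,0,0,-8.5,-1,0,0,0,-8.5,-1,0,0,0,0],
)

```text
time: 17.85
eef_pos: [0.6144, 0.1485, 0.1445]
orientation: [[-0.97, -0.245, -0.0], [-0.245, 0.97, -0.0], [0.0, -0.0, -1.0]]
ft_force: [0.2, -0.3, -0.8]
finger_gap: 0.0149
```

```bash
python3 - <<'E'
from h import *
np.set_printoptions(precision=4,suppress=True)
o=get_obs(); v=np.load('v.npy'); R=o['orientation']; print(o['time'],o['eef_pos'],R,o['q'])
print(1000*R.T@(fw((0,27,38),v)-o['eef_pos']))
E
```

```text
17.85 [0.6144 0.1485 0.1445] [[-0.9696 -0.2446 -0.0005]
 [-0.2446  0.9696 -0.0001]
 [ 0.0005 -0.     -1.    ]] [ 0.2371  0.4179 -0.0991  1.0543 -0.     -0.01  ]
[131.3296  82.1532 106.5297]
```

Call:
drive_tool(
  deltas=[-1,22,14,0,0,-1,22,14,0,0,-1,22,14,0,0,-1,22,14,0,0,-1,22,13,0,0,-1,21,13,0,0,-1,0,0,0,0,-1,0,0,0,0],
)

```text
time: 18.65
eef_pos: [0.4676, 0.1962, 0.1447]
orientation: [[-0.97, -0.243, 0.001], [-0.243, 0.97, 0.0], [-0.001, -0.0, -1.0]]
ft_force: [-0.4, 0.2, -0.7]
finger_gap: 0.0146
```

```bash
python3 - <<'E'
from h import *
np.set_printoptions(precision=4,suppress=True)
o=get_obs(); print(o['time'],o['eef_pos'],o['orientation'])
im=snap('wrist','w8.png')
cv2.imwrite('pics/w8z.png',cv2.convertScaleAbs(cv2.resize(im[100:340,120:400],None,fx=2.5,fy=2.5,interpolation=cv2.INTER_CUBIC),alpha=1.4))
im=snap('side','s8.png')
cv2.imwrite('pics/s8z.png',cv2.resize(im[150:262,210:330],None,fx=5,fy=5,interpolation=cv2.INTER_CUBIC))
for n in ('wrist','side'):
  for t in ['probe_tip','mouth','pointer_tip','mark']:
    r=mark_of(n,t); print(n,t,[(np.round(d['xy'],1).tolist(),round(d['p'],2)) for d in r[:2]])
pickle.dump(o,open('o8.pkl','wb'))
E
```

```text
18.65 [0.4676 0.1962 0.1447] [[-0.9701 -0.2426  0.0008]
 [-0.2426  0.9701  0.    ]
 [-0.0007 -0.0001 -1.    ]]
wrist probe_tip [([255.2, 213.9], 0.7)]
wrist mouth [([259.6, 194.8], 0.84)]
wrist pointer_tip [([261.4, 158.2], 0.95)]
wrist mark [([256.6, 159.4], 0.66)]
side probe_tip [([279.0, 207.4], 0.59), ([294.1, 164.1], 0.38)]
side mouth [([281.6, 225.3], 0.8), ([279.5, 208.8], 0.26)]
side pointer_tip [([295.9, 223.7], 0.76)]
side mark [([294.0, 228.8], 0.92), ([278.8, 226.0], 0.41)]
```

View pics/w8z.png

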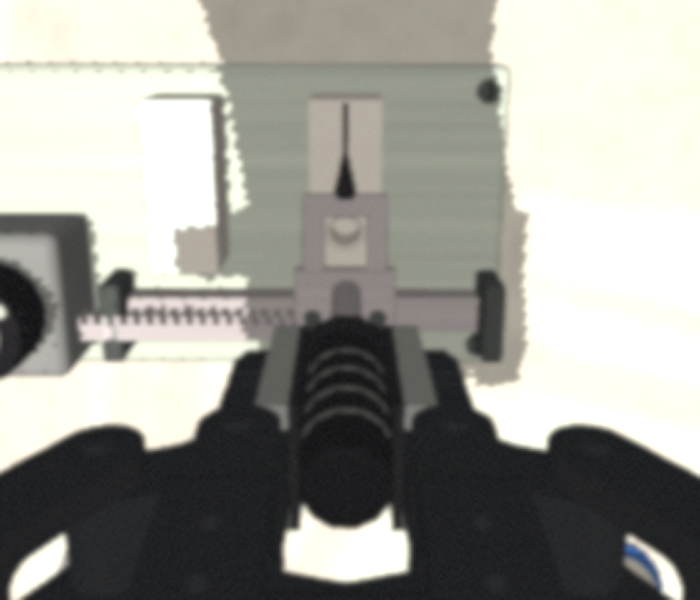

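View pics/s8z.png

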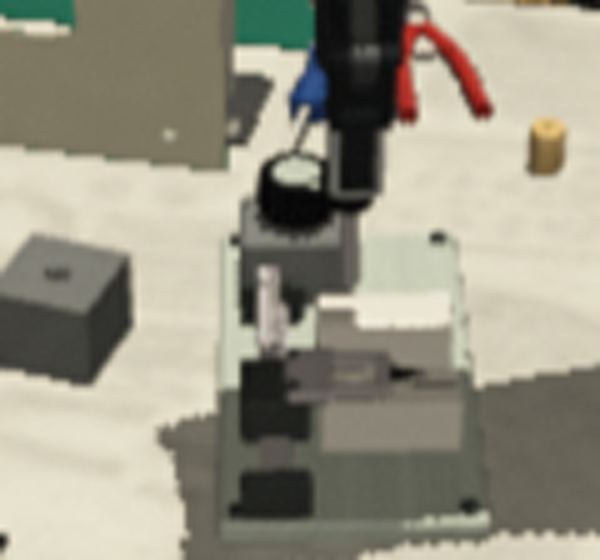

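Along the fixture's y, the mark, pointer tip, slot, mouth and pin all share one column (zoomed x≈345). I'll check the other axis numerically.

```bash
python3 - <<'E'
from h import *
np.set_printoptions(precision=4,suppress=True)
o=pickle.load(open('o8.pkl','rb')); v=np.load('v.npy'); R=o['orientation']
Z=lambda x,y:np.array([120+x/2.5,100+y/2.5])
def p(k,uv,z):
    P=onz('wrist',uv,z,o); print(k,P,fl(P,v),'tool',1000*R.T@(P-o['eef_pos']))
p('ptr',Z(345,153),.0445); p('markend',Z(345,104),.038)
p('slot front',Z(346,217),.047); p('slot back',Z(346,267),.047); p('slotL',Z(325,242),.047); p('slotR',Z(368,242),.047)
p('mouth far edge',Z(345,244),.038); p('mouthnet',(259.6,194.8),.038); p('mouth',Z(345,228),.038)
p('pin tip end',Z(346,282),.0909); p('plate front',Z(345,65),.012);p('block front',Z(345,97),.038)
tip=o['eef_pos']+R@[0,0,.0536]; print('nominal tip',tip,proj('wrist',tip,o), (proj('wrist',tip,o)-[120,100])*2.5)
q=tip+np.array([0,0,.0]); print('side proj tip',proj('side',tip),'mouth',proj('side',fw((0,27,38),v)))
E
python3 - <<'E'
import cv2
im=cv2.imread('pics/side0.png')
im=cv2.imread('pics/s8.png')[185:240,262:312]
cv2.imwrite('pics/s8y.png',cv2.resize(im,None,fx=12,fy=10.9,interpolation=cv2.INTER_CUBIC))
im=cv2.imread('pics/w8.png')[170:260,210:310]
cv2.imwrite('pics/w8y.png',cv2.convertScaleAbs(cv2.resize(im,None,fx=6.6,fy=6.6,interpolation=cv2.INTER_CUBIC),alpha=1.8))
E
```

```text
ptr [0.4395 0.1893 0.0445] [-28.2783  27.0774] tool [ 29.0764   0.1237 100.2138]
markend [0.425  0.1857 0.038 ] [-43.1772  27.0433] tool [ 43.9802   0.1307 106.7028]
slot front [0.4592 0.1945 0.047 ] [-7.8713 27.4482] tool [ 8.6666  0.4389 97.7289]
slot back [0.4756 0.1986 0.047 ] [ 9.0313 27.4936] tool [-8.2359  0.4387 97.7414]
slotL [0.469  0.1899 0.047 ] [ 0.5208 20.6236] tool [ 0.293  -6.4083 97.7361]
slotR [0.4656 0.2035 0.047 ] [ 0.4884 34.6439] tool [ 0.2876  7.612  97.734 ]
mouth far edge [0.4704 0.197  0.038 ] [ 3.6691 27.1531] tool [ -2.8662   0.114  106.7375]
mouthnet [0.4677 0.1977 0.038 ] [ 1.2132 28.4984] tool [ -0.414    1.4658 106.7354]
mouth [0.465  0.1957 0.038 ] [-1.9194 27.14  ] tool [  2.7222   0.116  106.7333]
pin tip end [0.4665 0.1963 0.0909] [-0.3074 27.4075] tool [ 1.0704  0.3714 53.8345]
plate front [0.414  0.1829 0.012 ] [-54.4668  27.0198] tool [ 55.2891   0.1416 132.6944]
block front [0.4228 0.1851 0.038 ] [-45.4032  27.038 ] tool [ 46.2062   0.1315 106.7011]
nominal tip [0.4677 0.1962 0.0911] [257.8503 214.4176] [344.6258 286.044 ]
side proj tip [280.4051 206.4435] mouth [280.5095 226.5381]
```

View pics/w8y.png

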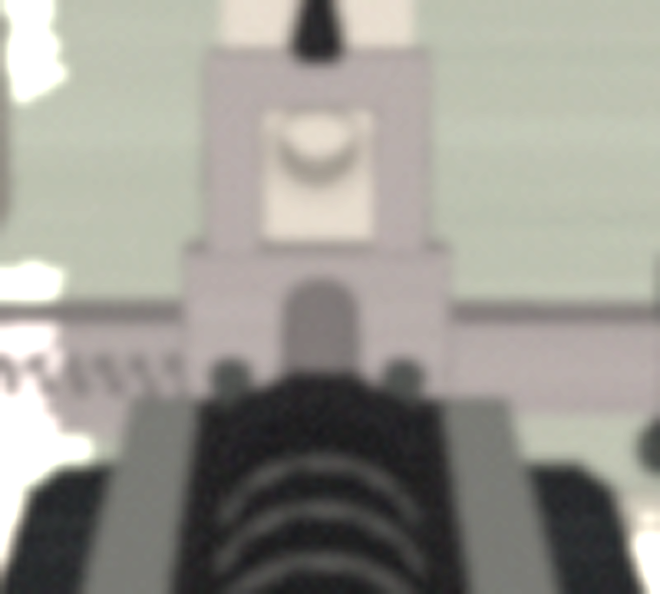

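View pics/s8y.png

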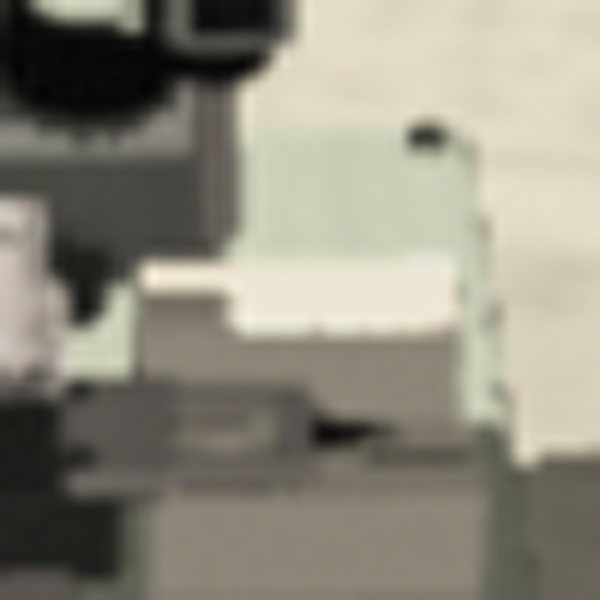

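The frame fits this view well: the plate front reads -54.5 against -55, and the block front -45.4 against -45. The pin needs about 0.7 mm along tool x. I'll lower it into the slot and check again before inserting.

Call:
drive_tool(
  deltas=[-1,0.7,0,10,0,-1,0,0,12,0,-1,0,0,12,0,-1,0,0,10,0,-1,0,0,5,0,-1,0,0,0,0,-1,0,0,0,0],
)

```text
time: 19.85
eef_pos: [0.467, 0.1959, 0.0953]
orientation: [[-0.97, -0.244, -0.0], [-0.244, 0.97, 0.0], [0.0, 0.0, -1.0]]
ft_force: [0.1, 0.8, -0.4]
finger_gap: 0.015
```

```bash
python3 - <<'E'
from h import *
np.set_printoptions(precision=4,suppress=True)
o=get_obs(); print(o['time'],o['eef_pos'],o['ft_force'],o['torque'])
im=snap('wrist','w9.png'); cv2.imwrite('pics/w9y.png',cv2.convertScaleAbs(cv2.resize(im[130:280,180:340],None,fx=4,fy=4,interpolation=cv2.INTER_CUBIC),alpha=1.8))
im=snap('side','s9.png'); cv2.imwrite('pics/s9y.png',cv2.resize(im[175:240,250:312],None,fx=9,fy=9,interpolation=cv2.INTER_CUBIC))
pickle.dump(o,open('o9.pkl','wb'))
E
```

```text
19.85 [0.467  0.1959 0.0953] [ 0.1218  0.7702 -0.3924] [ 0.0341 -0.0098  0.0261]
```

View pics/w9y.png

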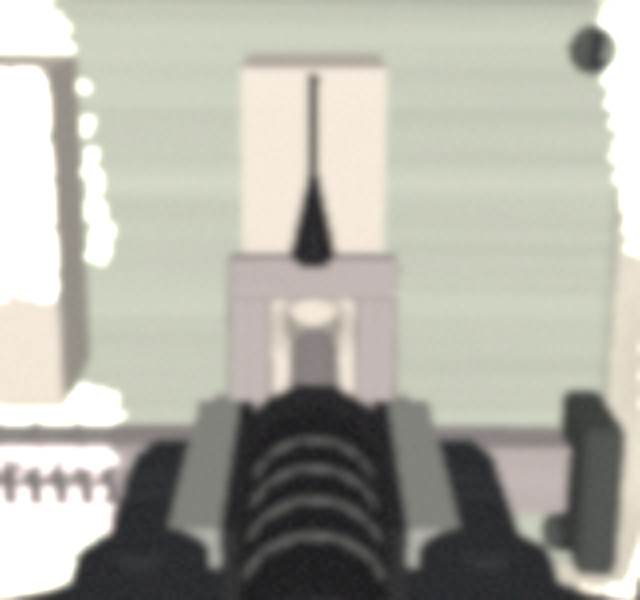

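View pics/s9y.png

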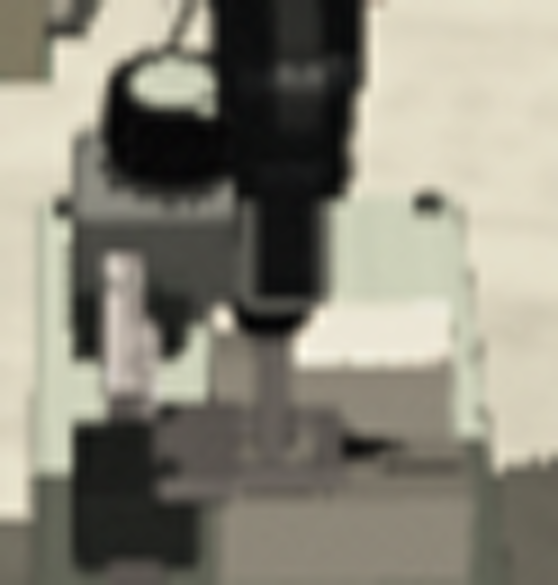

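The pin is centred in the slot right above the opening, and the pointer is exactly on the line. I'll insert gently while watching the force.

Call:
drive_tool(
  deltas=[-1,0,0,2,0,-1,0,0,2,0,-1,0,0,2,0,-1,0,0,2,0,-1,0,0,2,0,-1,0,0,0,0],
)

```text
time: 20.55
eef_pos: [0.4666, 0.1958, 0.0849]
orientation: [[-0.97, -0.244, -0.001], [-0.244, 0.97, -0.0], [0.001, -0.0, -1.0]]
ft_force: [0.2, -0.1, -0.4]
finger_gap: 0.0148
```

Call:
drive_tool(
  deltas=[-1,0,0,2,0,-1,0,0,2,0,-1,0,0,2,0,-1,0,0,2,0,-1,0,0,1.5,0,-1,0,0,0,0],
)

```text
time: 21.15
eef_pos: [0.4667, 0.1958, 0.0755]
orientation: [[-0.97, -0.244, -0.0], [-0.244, 0.97, -0.0], [0.0, -0.0, -1.0]]
ft_force: [-0.4, -0.7, -1.1]
finger_gap: 0.0148
```

Call:
drive_tool(
  deltas=[-1,0,0,0.5,0,-1,0,0,0.5,0,-1,0,0,0.5,0,-1,0,0,0.5,0,-1,0,0,0.5,0,-1,0,0,0,0],
)

```text
time: 21.75
eef_pos: [0.4669, 0.1959, 0.0736]
orientation: [[-0.97, -0.244, 0.0], [-0.244, 0.97, 0.0], [-0.0, 0.0, -1.0]]
ft_force: [-2.4, -0.4, 3.6]
finger_gap: 0.0148
```

Call:
drive_tool(
  deltas=[-1,0,0,0.5,0,-1,0,0,0.5,0,-1,0,0,0,0],
)

```text
time: 22.05
eef_pos: [0.4672, 0.196, 0.0733]
orientation: [[-0.97, -0.244, 0.001], [-0.244, 0.97, 0.0], [-0.001, 0.0, -1.0]]
ft_force: [-4.1, -1.1, 10.3]
finger_gap: 0.0149
```

It bottomed out at z=0.0733, as expected, with 10 N of reaction. I'll ease off the push, open, and lift clear.

Call:
drive_tool(
  deltas=[-1,0,0,-0.8,0,-1,0,0,0,0,0,0,0,0,0,1,0,0,0,0,1,0,0,0,0,1,0,0,0,0,1,0,0,0,0,1,0,0,0,0,1,0,0,0,0],
  force=20,
)

```text
time: 22.95
eef_pos: [0.4669, 0.1959, 0.0731]
orientation: [[-0.97, -0.244, -0.0], [-0.244, 0.97, 0.0], [0.0, 0.0, -1.0]]
ft_force: [0.5, 1.2, -0.7]
finger_gap: 0.0856
```

Call:
drive_tool(
  deltas=[1,0,0,-10,0,1,0,0,-20,0,1,0,0,-25,0,1,0,0,-25,0,1,0,0,-15,0,1,0,0,0,0,1,0,0,0,0],
)

```text
time: 23.65
eef_pos: [0.4671, 0.196, 0.1683]
orientation: [[-0.97, -0.244, 0.001], [-0.244, 0.97, 0.0], [-0.001, 0.0, -1.0]]
ft_force: [-0.6, -0.4, -0.1]
finger_gap: 0.0852
```

```bash
python3 - <<'E'
from h import *
np.set_printoptions(precision=4,suppress=True)
o=get_obs(); print(o['time'],o['eef_pos'],o['ft_force'])
im=snap('wrist','wa.png'); cv2.imwrite('pics/way.png',cv2.convertScaleAbs(cv2.resize(im[110:260,160:360],None,fx=4,fy=4,interpolation=cv2.INTER_CUBIC),alpha=1.5))
im=snap('side','sa.png'); cv2.imwrite('pics/say.png',cv2.resize(im[150:250,200:330],None,fx=5.5,fy=5.5,interpolation=cv2.INTER_CUBIC))
for n in ('wrist','side'):
  for t in ['pointer_tip','mark','probe']:
    r=mark_of(n,t); print(n,t,[(np.round(d['xy'],1).tolist(),round(d['p'],2)) for d in r[:2]])
pickle.dump(o,open('oa.pkl','wb'))
v=np.load('v.npy'); print('pred handle top',proj('wrist',fw((0,27,112),v),o),proj('side',fw((0,27,112),v)))
E
```

```text
23.65 [0.4671 0.196  0.1683] [-0.5899 -0.4227 -0.1445]
wrist pointer_tip [([256.7, 156.1], 0.97)]
wrist mark [([259.2, 155.8], 0.65)]
wrist probe [([258.4, 185.2], 0.65)]
side pointer_tip [([296.0, 221.0], 0.61), ([281.7, 232.3], 0.37)]
side mark [([295.7, 231.2], 0.96)]
side probe [([282.0, 233.7], 0.64)]
pred handle top [257.9359 212.8696] [280.8773 198.2083]
```

View pics/way.png

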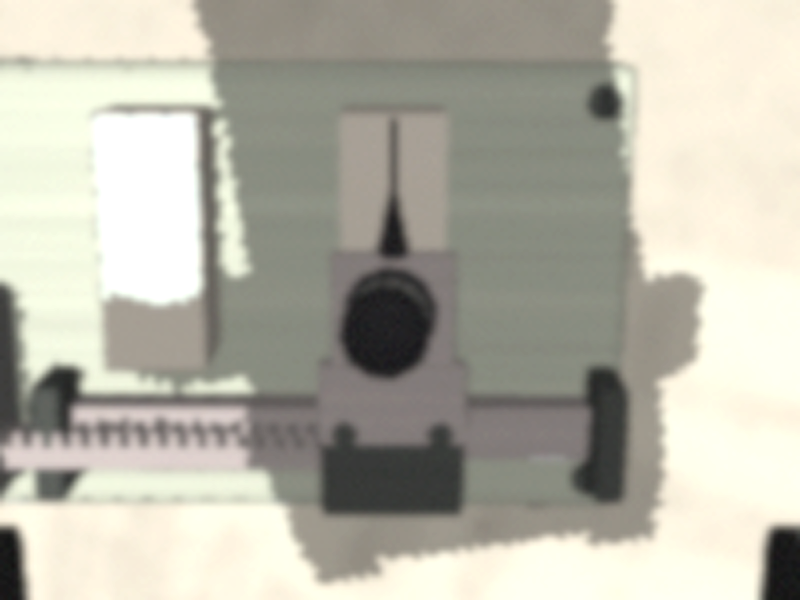

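View pics/say.png

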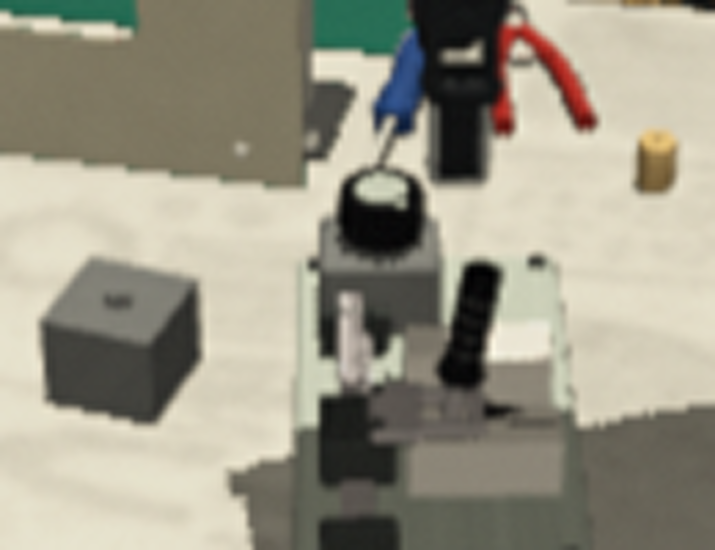

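The view shows the probe home but leaning about 8.7° toward the robot: its handle top is about 14 mm off vertical, resting in the clearance of the opening. The pointer is still on the mark. I'll straighten it with the jaws set across the lean, then release it more carefully.

Call:
drive_tool(
  deltas=[1,0,0,0,8.2,1,0,0,0,8.2,1,0,0,0,8.2,1,0,0,0,8.2,1,0,0,0,8.2,1,0,0,0,8.2,1,0,0,0,8.2,1,0,0,0,8.2,1,0,0,0,8.2,1,0,0,0,8.2,1,0,0,0,8.2,1,0,0,0,0,1,0,0,0,0],
)

```text
time: 25.35
eef_pos: [0.4669, 0.1958, 0.1679]
orientation: [[-0.244, 0.97, -0.0], [0.97, 0.244, -0.0], [-0.0, -0.0, -1.0]]
ft_force: [-0.2, 0.2, 0.0]
finger_gap: 0.0855
```

```bash
python3 - <<'E'
from h import *
np.set_printoptions(precision=4,suppress=True)
o=get_obs(); v=np.load('v.npy'); R=o['orientation']; print(o['time'],o['eef_pos'],R,o['q'],fl(o['eef_pos'],v))
im=snap('wrist','wb.png'); cv2.imwrite('pics/wby.png',cv2.convertScaleAbs(cv2.resize(im[90:290,130:390],None,fx=3,fy=3,interpolation=cv2.INTER_CUBIC),alpha=1.5))
P=fw((0,27,112),v); print('upright handle px in zoom',(proj('wrist',P,o)-[130,90])*3)
pickle.dump(o,open('ob.pkl','wb'))
E
```

```text
25.35 [0.4669 0.1958 0.1679] [[-0.2441  0.9697 -0.0002]
 [ 0.9697  0.2441 -0.0001]
 [-0.     -0.0002 -1.    ]] [ 0.3972  0.175  -0.3741  1.0219 -0.      1.7214] [-0.0911 26.8606]
upright handle px in zoom [384.0175 369.3718]
```

View pics/wby.png

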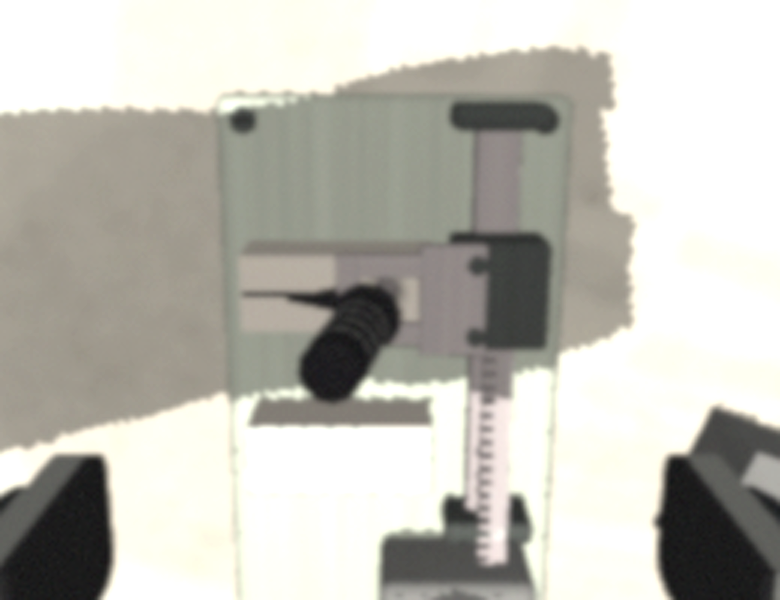

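The lean is purely along the fixture's x, with the handle top about 11.5 mm toward the robot. I'll descend and close on it, so the flat pads bring it upright.

Call:
drive_tool(
  deltas=[1,0,0,20,0,1,0,0,25,0,1,0,0,25,0,1,0,0,22,0,1,0,0,0,0,-0.2,0,0,0,0,-0.2,0,0,0,0,-0.2,0,0,0,0,-0.2,0,0,0,0,-0.4,0,0,0,0,-0.5,0,0,0,0,-0.6,0,0,0,0,-1,0,0,0,0,-1,0,0,0,0,-1,0,0,0,0],
  force=25,
)

```text
time: 26.9
eef_pos: [0.4669, 0.1959, 0.0762]
orientation: [[-0.241, 0.971, -0.0], [0.971, 0.241, 0.0], [0.0, -0.0, -1.0]]
ft_force: [-0.1, -0.5, 2.2]
finger_gap: 0.0154
```

```bash
python3 - <<'E'
from h import *
np.set_printoptions(precision=4,suppress=True)
o=get_obs(); v=np.load('v.npy'); print(o['time'],o['eef_pos'],o['ft_force'],o['torque'],fl(o['eef_pos'],v))
im=snap('wrist','wc.png'); cv2.imwrite('pics/wcy.png',cv2.convertScaleAbs(cv2.resize(im[90:330,130:390],None,fx=2.5,fy=2.5,interpolation=cv2.INTER_CUBIC),alpha=1.5))
im=snap('side','sc.png'); cv2.imwrite('pics/scy.png',cv2.resize(im[170:250,240:330],None,fx=6.5,fy=6.5,interpolation=cv2.INTER_CUBIC))
E
```

```text
26.9 [0.4669 0.1959 0.0762] [-0.135  -0.5316  2.1983] [-0.0483  0.0884  0.0128] [-0.0458 26.8822]
```

View pics/wcy.png

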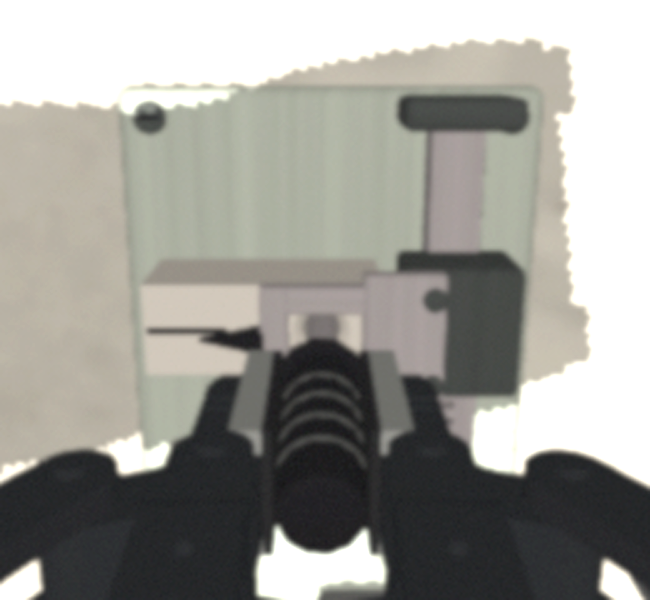

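View pics/scy.png

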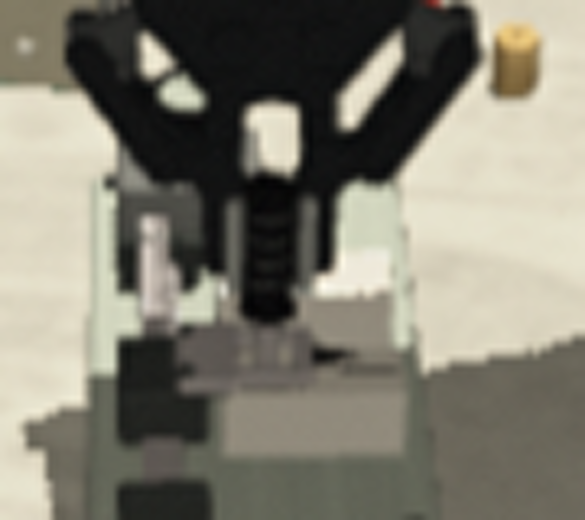

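It's upright again with no side force. I'll nudge it toward the hole's rear wall, so the pin stands against that wall and can't lean that way.

Call:
drive_tool(
  deltas=[-1,0,0.5,0,0,-1,0,0.5,0,0,-1,0,0,0,0,-1,0,0,0,0],
)

```text
time: 27.4
eef_pos: [0.4674, 0.196, 0.076]
orientation: [[-0.241, 0.971, -0.001], [0.971, 0.241, -0.0], [-0.0, -0.001, -1.0]]
ft_force: [-3.1, -0.7, 5.2]
finger_gap: 0.0153
```

The rear wall was met after about 0.5 mm (3 N). I'll ease off, loosen to a narrow cage, hold the handle toward that wall, and then open.

Call:
drive_tool(
  deltas=[-1,0,-0.4,-0.5,0,-1,0,0,0,0,-0.62,0,0,0,0,-0.6,0,0,0,0,-0.6,0,0,0,0,-0.6,0,0,0,0],
)

```text
time: 28.0
eef_pos: [0.4677, 0.1961, 0.0766]
orientation: [[-0.241, 0.971, 0.0], [0.971, 0.241, 0.0], [0.0, 0.0, -1.0]]
ft_force: [0.5, -0.1, 0.3]
finger_gap: 0.0173
```

```bash
python3 - <<'E'
from h import *
np.set_printoptions(precision=4,suppress=True)
o=get_obs(); v=np.load('v.npy'); print(o['time'],o['eef_pos'],o['ft_force'],o['torque'],fl(o['eef_pos'],v))
im=snap('wrist','wd.png'); cv2.imwrite('pics/wdy.png',cv2.convertScaleAbs(cv2.resize(im[190:330,190:330],None,fx=4,fy=4,interpolation=cv2.INTER_CUBIC),alpha=2))
E
```

```text
28.0 [0.4677 0.1961 0.0766] [ 0.5101 -0.1181  0.2838] [-0.012   0.0677  0.0004] [ 0.7861 26.9175]
```

View pics/wdy.png

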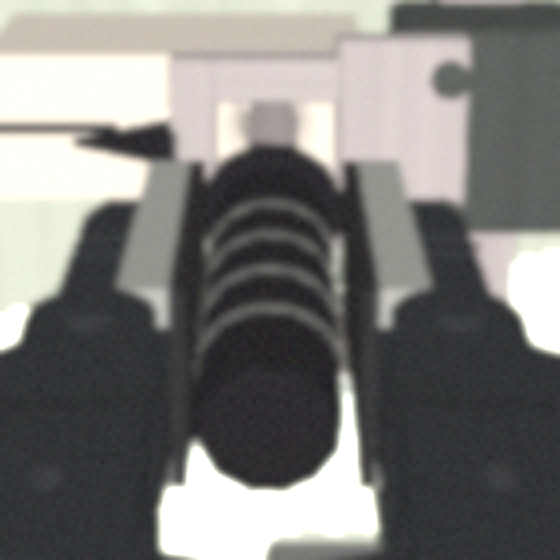

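Call:
drive_tool(
  deltas=[-0.6,0,0.5,0,0,-0.6,0,0.4,0,0,-0.6,0,0,0,0,-0.6,0,0,0,0],
)

```text
time: 28.45
eef_pos: [0.4684, 0.1962, 0.0766]
orientation: [[-0.241, 0.971, -0.0], [0.971, 0.241, -0.0], [-0.0, -0.0, -1.0]]
ft_force: [0.3, -0.1, -0.1]
finger_gap: 0.0174
```

```bash
python3 - <<'E'
from h import *
np.set_printoptions(precision=4,suppress=True)
o=get_obs(); v=np.load('v.npy'); print(o['time'],o['eef_pos'],o['ft_force'],o['torque'],fl(o['eef_pos'],v))
im=snap('wrist','we.png'); cv2.imwrite('pics/wey.png',cv2.convertScaleAbs(cv2.resize(im[190:330,190:330],None,fx=4,fy=4,interpolation=cv2.INTER_CUBIC),alpha=2))
E
```

```text
28.45 [0.4684 0.1962 0.0766] [ 0.2977 -0.115  -0.1078] [0.001  0.0456 0.0034] [ 1.4727 26.8806]
```

View pics/wey.png

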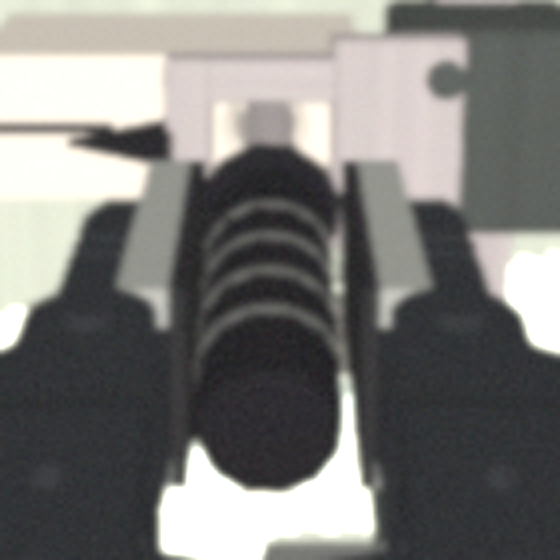

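Call:
drive_tool(
  deltas=[-0.6,0,0.4,0,0,-0.6,0,0.4,0,0,-0.6,0,0,0,0,-0.6,0,0,0,0],
)

```text
time: 28.9
eef_pos: [0.4692, 0.1964, 0.0766]
orientation: [[-0.241, 0.971, 0.0], [0.971, 0.241, -0.0], [-0.0, -0.0, -1.0]]
ft_force: [1.0, -0.3, 0.1]
finger_gap: 0.0173
```

```bash
python3 - <<'E'
from h import *
np.set_printoptions(precision=4,suppress=True)
o=get_obs(); v=np.load('v.npy'); print(o['time'],o['eef_pos'],o['ft_force'],o['torque'],fl(o['eef_pos'],v))
im=snap('wrist','wf.png'); cv2.imwrite('pics/wfy.png',cv2.convertScaleAbs(cv2.resize(im[190:330,190:330],None,fx=4,fy=4,interpolation=cv2.INTER_CUBIC),alpha=2))
im=snap('side','sf.png'); cv2.imwrite('pics/sfy.png',cv2.resize(im[180:250,250:320],None,fx=8,fy=8,interpolation=cv2.INTER_CUBIC))
E
```

```text
28.9 [0.4692 0.1964 0.0766] [ 0.9693 -0.2894  0.1029] [-0.002  -0.0006 -0.0067] [ 2.2849 26.8681]
```

View pics/wfy.png

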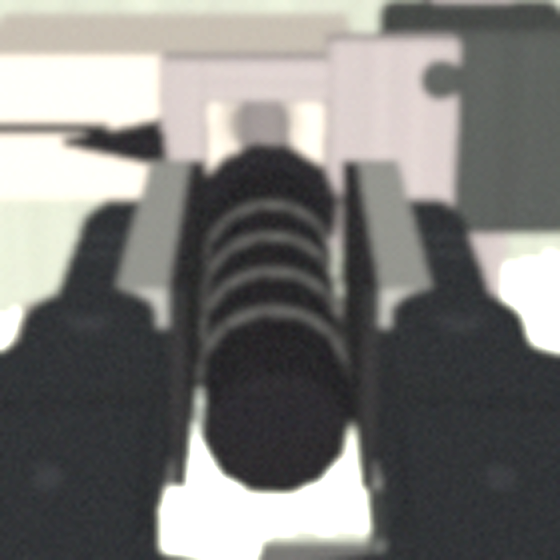

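View pics/sfy.png

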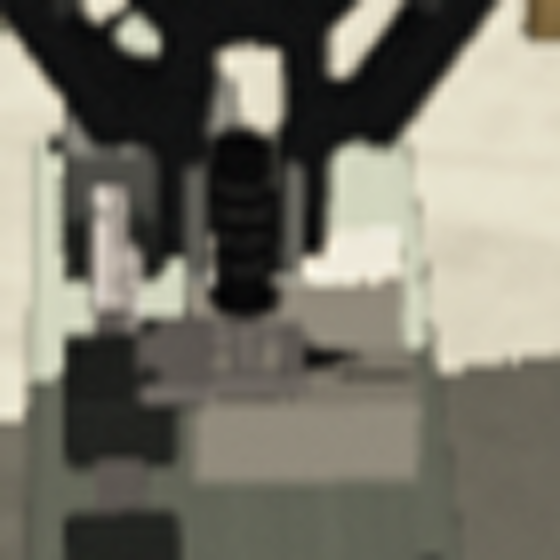

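The handle has now tipped just past vertical toward the rear wall. I'll open slowly.

Call:
drive_tool(
  deltas=[-0.55,0,0,0,0,-0.5,0,0,0,0,-0.4,0,0,0,0,-0.2,0,0,0,0,0,0,0,0,0,0.5,0,0,0,0,1,0,0,0,0,1,0,0,0,0,1,0,0,0,0,1,0,0,-25,0,1,0,0,-30,0,1,0,0,-30,0,1,0,0,0,0,1,0,0,0,0],
)

```text
time: 30.4
eef_pos: [0.4697, 0.1967, 0.1621]
orientation: [[-0.241, 0.971, 0.002], [0.971, 0.241, 0.001], [0.0, 0.002, -1.0]]
ft_force: [-0.4, -0.7, -0.9]
finger_gap: 0.0854
```

```bash
cat > look.py <<'E'
from h import *
import sys
np.set_printoptions(precision=4,suppress=True)
t=sys.argv[1]
o=get_obs(); v=np.load('v.npy'); R=o['orientation']; print(o['time'],o['eef_pos'],o['finger_gap'],fl(o['eef_pos'],v))
im=snap('wrist',f'w{t}.png'); cv2.imwrite(f'pics/w{t}y.png',cv2.convertScaleAbs(cv2.resize(im[90:290,130:390],None,fx=3,fy=3,interpolation=cv2.INTER_CUBIC),alpha=1.5))
im=snap('side',f's{t}.png'); cv2.imwrite(f'pics/s{t}y.png',cv2.resize(im[180:250,250:320],None,fx=8,fy=8,interpolation=cv2.INTER_CUBIC))
P=fw((0,27,112),v); print('upright handle px in zooms',(proj('wrist',P,o)-[130,90])*3,(proj('side',P)-[250,180])*8)
pickle.dump(o,open(f'o{t}.pkl','wb'))
E
python3 look.py g
```

```text
30.4 [0.4697 0.1967 0.1621] 0.08544593855635003 [ 2.8572 26.978 ]
upright handle px in zooms [370.2539 378.2369] [247.0182 145.6666]
```

View pics/wgy.png

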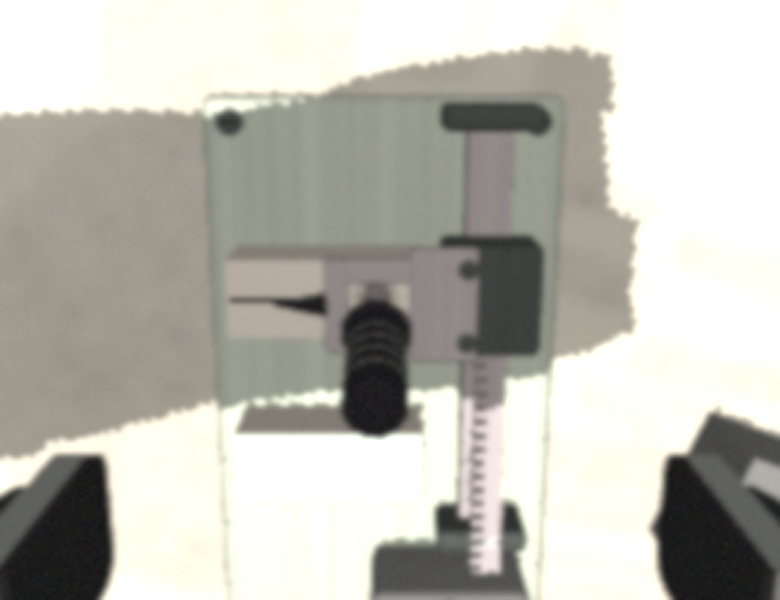

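View pics/sgy.png

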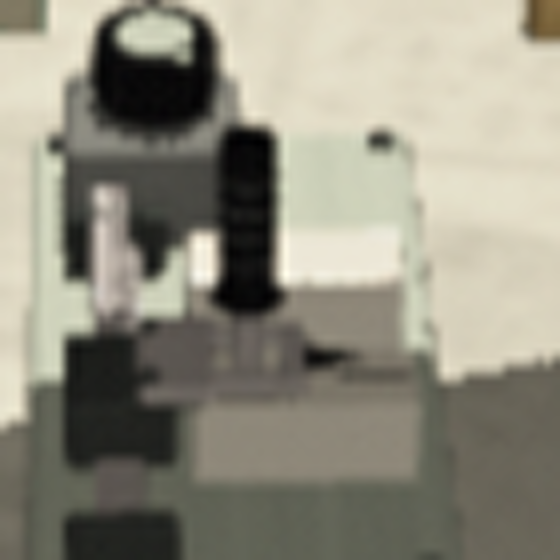

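The probe now stands close to upright. I'll turn back to the front view to confirm the pointer and the remaining tilt.

Call:
drive_tool(
  deltas=[1,0,0,-15,0,1,0,0,0,-8.2,1,0,0,0,-8.2,1,0,0,0,-8.2,1,0,0,0,-8.2,1,0,0,0,-8.2,1,0,0,0,-8.2,1,0,0,0,-8.2,1,0,0,0,-8.2,1,0,0,0,-8.2,1,0,0,0,-8.2,1,0,0,0,-8.2,1,0,0,0,0,1,0,0,0,0],
)

```text
time: 31.9
eef_pos: [0.4685, 0.1962, 0.1756]
orientation: [[-0.971, -0.241, -0.002], [-0.241, 0.971, -0.001], [0.002, -0.0, -1.0]]
ft_force: [0.6, -0.5, 0.4]
finger_gap: 0.0855
```

```bash
python3 look.py h; python3 - <<'E'
from h import *
im=read_camera('top'); cv2.imwrite('pics/tz.png',im); cv2.imwrite('pics/tzz.png',cv2.resize(im[180:260,180:300],None,fx=6,fy=6,interpolation=cv2.INTER_CUBIC))
for t in ['spacer','spool','cutter']:
    r=mark_of('side',t); print(t,[(np.round(d['xy'],1).tolist(),round(d['p'],2)) for d in r[:1]])
E
```

```text
31.9 [0.4685 0.1962 0.1756] 0.08547968893345084 [ 1.6015 26.7827]
upright handle px in zooms [384.5643 353.6922] [247.0182 145.6666]
spacer []
spool []
cutter [([292.8, 163.8], 0.69)]
```

View pics/why.png

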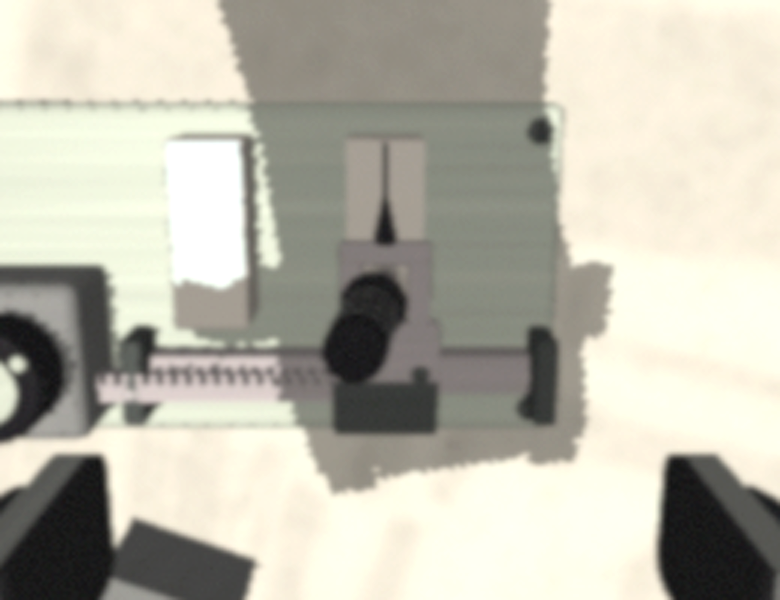

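View pics/shy.png

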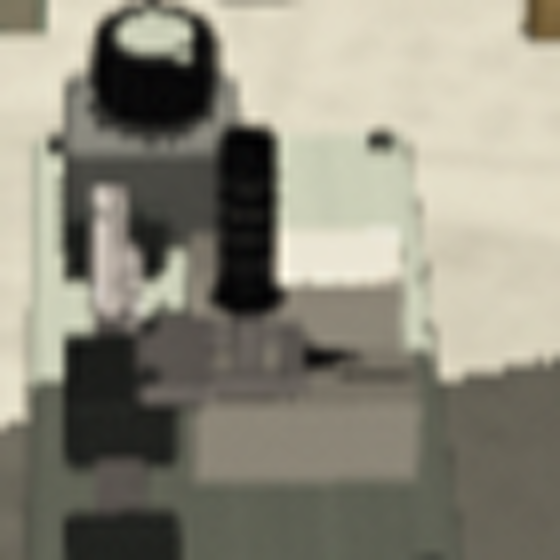

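The pointer is exactly on the line. The probe still leans about 4° toward the knob side, measured from a handle-top offset of about 6.7 mm. There's plenty of time, so I'll straighten that axis the same way, with the jaws now along the fixture's y.

Call:
drive_tool(
  deltas=[1,1,0,20,0,1,0,0,25,0,1,0,0,25,0,1,0,0,20,0,1,0,0,8,0,-0.2,0,0,0,0,-0.2,0,0,0,0,-0.2,0,0,0,0,-0.4,0,0,0,0,-0.5,0,0,0,0,-0.6,0,0,0,0,-1,0,0,0,0,-1,0,0,0,0,-1,0,-0.5,0,0,-1,0,0,0,0],
  force=20,
)

```text
time: 33.7
eef_pos: [0.4685, 0.1961, 0.0789]
orientation: [[-0.97, -0.244, 0.0], [-0.244, 0.97, 0.001], [-0.001, 0.001, -1.0]]
ft_force: [-0.3, 1.5, 3.4]
finger_gap: 0.0154
```

Call:
drive_tool(
  deltas=[-1,0,-0.5,0,0,-1,0,0,0,0],
)

```text
time: 33.9
eef_pos: [0.4686, 0.1958, 0.0788]
orientation: [[-0.97, -0.244, 0.0], [-0.244, 0.97, 0.001], [-0.0, 0.001, -1.0]]
ft_force: [-1.0, 3.2, 4.5]
finger_gap: 0.0154
```

Call:
drive_tool(
  deltas=[-1,0,0.3,-0.5,0,-1,0,0,0,0,-0.62,0,0,0,0,-0.61,0,0,0,0,-0.61,0,-0.5,0,0,-0.61,0,-0.5,0,0,-0.61,0,0,0,0],
)

```text
time: 34.6
eef_pos: [0.4686, 0.1944, 0.079]
orientation: [[-0.97, -0.244, -0.0], [-0.244, 0.97, -0.0], [0.0, -0.0, -1.0]]
ft_force: [-0.1, 0.9, -1.2]
finger_gap: 0.0166
```

```bash
python3 - <<'E'
from h import *
np.set_printoptions(precision=4,suppress=True)
o=get_obs(); v=np.load('v.npy'); print(o['time'],o['eef_pos'],o['ft_force'],o['finger_gap'],fl(o['eef_pos'],v))
im=snap('wrist','wi.png'); cv2.imwrite('pics/wiy.png',cv2.convertScaleAbs(cv2.resize(im[150:330,180:340],None,fx=3.5,fy=3.3,interpolation=cv2.INTER_CUBIC),alpha=2))
E
```

```text
34.6 [0.4686 0.1944 0.079 ] [-0.0507  0.9454 -1.1674] 0.01663744629526212 [ 1.2117 25.0462]
```

View pics/wiy.png

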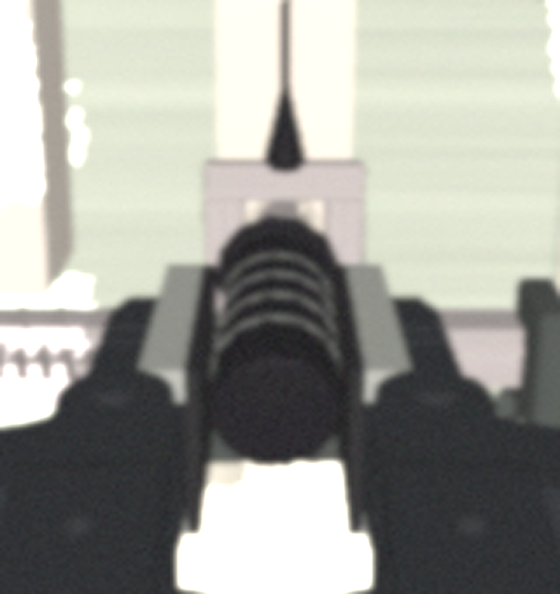

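Call:
drive_tool(
  deltas=[-0.6,0,0,0,0,-0.57,0,0,0,0,-0.55,0,0,0,0,-0.5,0,0,0,0,-0.4,0,0,0,0,-0.2,0,0,0,0,0,0,0,0,0,0.5,0,0,0,0,1,0,0,0,0,1,0,0,0,0,1,0,0,0,0,1,0,0,-25,0,1,0,0,-35,0,1,0,0,-36,0,1,0,0,0,0,1,0,0,0,0],
)

```text
time: 36.25
eef_pos: [0.4693, 0.1949, 0.1759]
orientation: [[-0.97, -0.244, 0.002], [-0.244, 0.97, 0.001], [-0.002, 0.0, -1.0]]
ft_force: [-0.4, 0.4, -0.4]
finger_gap: 0.0855
```

```bash
python3 look.py j
```

```text
36.25 [0.4693 0.1949 0.1759] 0.08554208814037444 [ 2.0481 25.3227]
upright handle px in zooms [390.6275 350.5126] [247.0182 145.6666]
```

View pics/wjy.png

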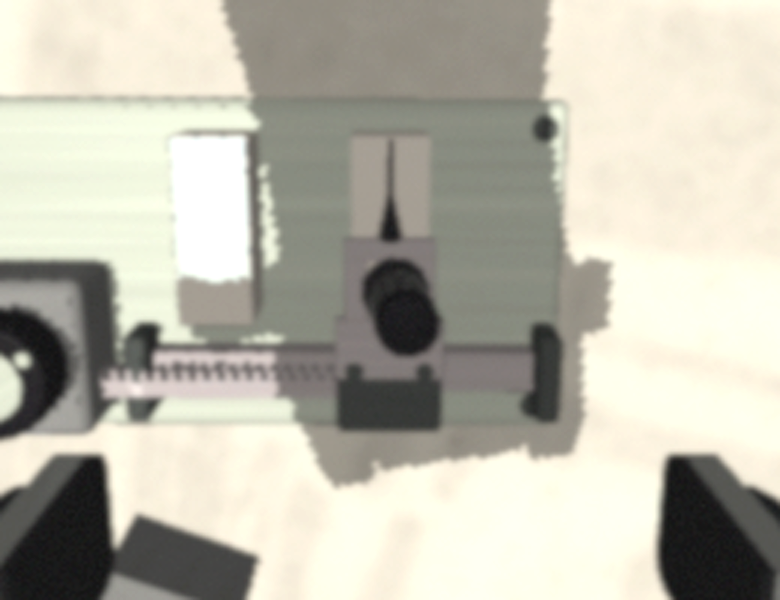

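View pics/sjy.png

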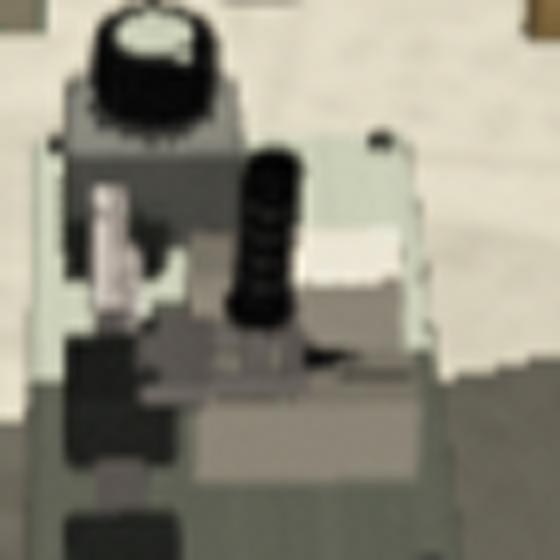

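The flange now sits lower in the side view (row ~220, against ~218 in the two earlier looks), so in those looks the probe had ridden up a little and wasn't quite home. I'll fit its pose from both views.

```bash
cat > fit.py <<'E'
from h import *
import sys
from scipy.optimize import least_squares
np.set_printoptions(precision=4,suppress=True)
v=np.load('v.npy')
def model(t):  # silhouettes of handle cylinder: project circle pts
    return t
def mask(n,f,pred,rad):
    im=cv2.cvtColor(cv2.imread(f),cv2.COLOR_BGR2GRAY)
    return im
def cyl(p):
    # p: tipx,tipy (mm fixture), tipz, leanx, leany(rad)
    a=np.array([np.sin(p[3]),np.sin(p[4]),0]); a[2]=np.sqrt(1-a@a)
    e1=np.cross(a,[0,1,0]); e1/=np.linalg.norm(e1); e2=np.cross(a,e1)
    def ring(h,r): return [np.array(p[:3])+a*h+r*(np.cos(q)*e1+np.sin(q)*e2) for q in np.linspace(0,2*np.pi,40,endpoint=False)]
    return ring(45,8)+ring(92,8),ring(42,10)+ring(45,10)
def sil(n,p,o,shape,sc,off):
    m=np.zeros(shape,np.uint8)
    for pts in cyl(p):
        q=np.array([(proj(n,fw(x,v),o)-off)*sc for x in pts]).astype(np.float32)
        cv2.fillConvexPoly(m,cv2.convexHull(q).astype(np.int32),255)
    return m
if __name__=='__main__':
    t=sys.argv[1]; o=pickle.load(open(f'o{t}.pkl','rb'))
    roi={'wrist':(210,150,100,100),'side':(262,185,40,50)}; sc={'wrist':4,'side':8}; B={}; G={}
    thr={'wrist':38,'side':45}
    f={'wrist':f'pics/w{t}.png','side':f'pics/s{t}.png'}
    for n,(x,y,w,h) in roi.items():
        im=cv2.cvtColor(cv2.imread(f[n]),cv2.COLOR_BGR2GRAY)[y:y+h,x:x+w]
        G[n]=cv2.resize(im,None,fx=sc[n],fy=sc[n],interpolation=cv2.INTER_CUBIC)
        b=(G[n]<thr[n]).astype(np.uint8)*255
        b=cv2.morphologyEx(b,cv2.MORPH_CLOSE,np.ones((5,5)))
        # component nearest the predicted handle centre
        c=(proj(n,fw((0,27,88),v),o)-[x,y])*sc[n]
        k,l,st,ce=cv2.connectedComponentsWithStats(b)
        i=min(range(1,k),key=lambda i:np.linalg.norm(ce[i]-c) if st[i,4]>800 else 1e9)
        B[n]=(l==i).astype(np.uint8)*255
        print(n,'area',st[i,4])
    def cost(q):
        # q adds per-view pixel offsets none
        s=0
        for n,(x,y,w,h) in roi.items():
            m=sil(n,q,o,B[n].shape,sc[n],np.array([x,y])); s+=np.count_nonzero(m!=B[n])/sc[n]**2*(1 if n=='wrist' else 2)
        return s
    from scipy.optimize import minimize
    best=None
    for z0 in (20,25):
        for lx in (-.1,0):
            r=minimize(cost,[0,27,z0,lx,0],method='Nelder-Mead',options=dict(initial_simplex=np.array([0,27,z0,lx,0])+np.vstack([np.zeros(5),np.diag([2,2,3,.05,.05])]),maxiter=250))
            if best is None or r.fun<best.fun: best=r
    print('tip x y z',best.x[:3],'lean deg',np.degrees(best.x[3:]),'tot',np.degrees(np.hypot(*best.x[3:])),'cost px',best.fun)
    for n,(x,y,w,h) in roi.items():
        m=sil(n,best.x,o,B[n].shape,sc[n],np.array([x,y])); vis=cv2.merge([G[n]]*3); 
        for mm,col in ((B[n],(0,255,0)),(m,(0,0,255))):
            cs,_=cv2.findContours(mm,cv2.RETR_EXTERNAL,cv2.CHAIN_APPROX_NONE); cv2.drawContours(vis,cs,-1,col,1)
        cv2.imwrite(f'pics/fit_{t}_{n}.png',vis)
E
for t in g h j; do echo == $t; timeout 200 python3 fit.py $t; done
cp pics/wa.png pics/wa_.png; python3 - <<'E'
import pickle
E
echo == a; python3 fit.py a
python3 - <<'E'
import cv2,numpy as np
a=cv2.imread('pics/fit_j_wrist.png'); b=cv2.imread('pics/fit_j_side.png')
h=max(a.shape[0],b.shape[0]); P=lambda i:cv2.copyMakeBorder(i,0,h-i.shape[0],0,0,cv2.BORDER_CONSTANT)
cv2.imwrite('pics/fit_j.png',np.hstack([P(a),P(b)]))
E
```

```text
== g
wrist area 12437
side area 9038
tip x y z [ 1.1676 20.1092 16.9668] lean deg [-0.0681  0.5326] tot 0.5369309647745415 cost px 218.0
== h
wrist area 10387
side area 9388
tip x y z [ 3.4124 26.8939 17.7454] lean deg [-1.8431 -4.0633] tot 4.4617781084040935 cost px 207.84375
== j
wrist area 8631
side area 9118
tip x y z [ 4.5073 28.9065 17.4934] lean deg [-6.9006  1.0635] tot 6.9820664427949195 cost px 180.46875
== a
wrist area 6611
side area 8679
tip x y z [ 6.1672 26.3755 19.6709] lean deg [-12.7726  -0.0861] tot 12.772891296753134 cost px 208.03125
```

View pics/fit_j.png

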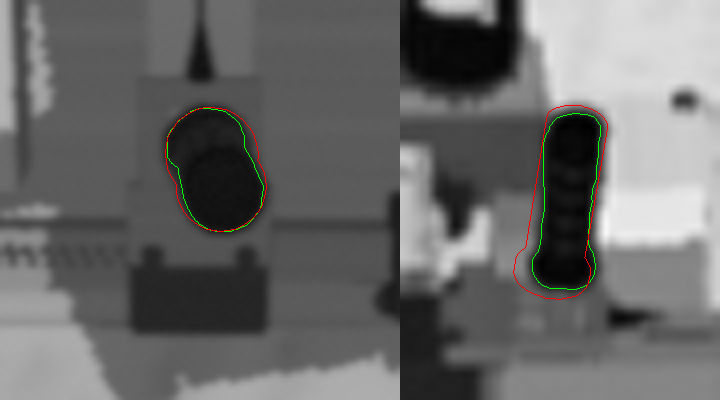

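```bash
python3 - <<'E'
import re
s=open('fit.py').read()
s=s.replace("thr={'wrist':38,'side':45}","thr={'wrist':int(sys.argv[2]),'side':int(sys.argv[3])}")
s=s.replace("def sil(n,p,o,shape,sc,off):","BIAS={'wrist':np.zeros(2),'side':np.zeros(2)}\ndef sil(n,p,o,shape,sc,off):\n    off=off-BIAS[n]")
s=s.replace("    t=sys.argv[1]; o=","""    S=[((-55,85,12),(308,255.8)),((60,85,12),(253.3,255.8)),((60,-130,12),(254.2,197.5)),((-55,-130,12),(300.5,196.3)),((23,-90,73.5),(269.2,184.3))]
    rs=np.array([np.array(uv)-proj('side',fw(p,v)) for p,uv in S]); print('side bias',rs.mean(0),rs.std(0)); BIAS['side']=rs.mean(0)
    t=sys.argv[1]; o=""")
open('fit.py','w').write(s)
E
for t in h j a; do echo == $t; python3 fit.py $t 48 62; done
python3 - <<'E'
import cv2,numpy as np
a=cv2.imread('pics/fit_j_wrist.png'); b=cv2.imread('pics/fit_j_side.png')
h=max(a.shape[0],b.shape[0]); P=lambda i:cv2.copyMakeBorder(i,0,h-i.shape[0],0,0,cv2.BORDER_CONSTANT)
cv2.imwrite('pics/fit_j2.png',np.hstack([P(a),P(b)]))
E
```

```text
== h
side bias [0.4478 1.7335] [0.3371 0.481 ]
wrist area 19343
side area 10501
tip x y z [-0.5306 26.1906 22.8709] lean deg [ 1.8376 -4.0108] tot 4.4117335615381466 cost px 644.8125
== j
side bias [0.4478 1.7335] [0.3371 0.481 ]
wrist area 9373
side area 10185
tip x y z [ 3.6807 27.6954 19.4629] lean deg [-6.4006  1.7506] tot 6.635678009202195 cost px 138.59375
== a
side bias [0.4478 1.7335] [0.3371 0.481 ]
wrist area 7701
side area 9545
tip x y z [ 4.6472 26.0491 20.209 ] lean deg [-11.7269   0.092 ] tot 11.727217609792545 cost px 127.15625
```

View pics/fit_j2.png

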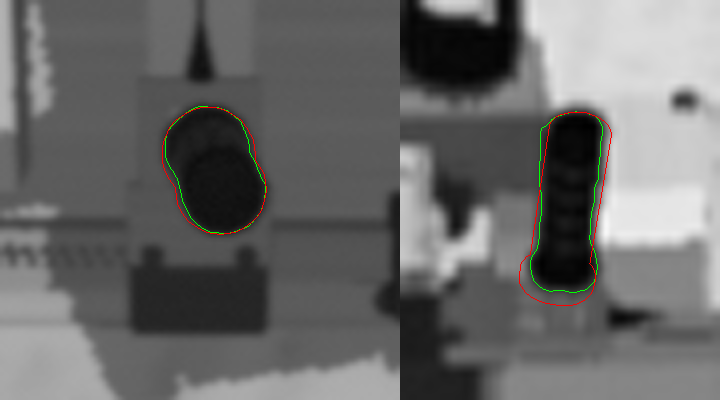

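The fit puts the tip at z≈19.5–20 mm, so it's fully home, but with a lean of about 6°. One more try: jaws across the lean again, pin shifted to the front wall (the side it naturally leans to), then a direct quick release.

Call:
drive_tool(
  deltas=[1,0,0,0,8.2,1,0,0,0,8.2,1,0,0,0,8.2,1,0,0,0,8.2,1,0,0,0,8.2,1,0,0,0,8.2,1,0,0,0,8.2,1,0,0,0,8.2,1,0,0,0,8.2,1,0,0,0,8.2,1,1.7,-2.5,20,8.2,1,0,0,25,0,1,0,0,25,0,1,0,0,20,0,1,0,0,8,0,-0.2,0,0,0,0,-0.2,0,0,0,0,-0.2,0,0,0,0,-0.4,0,0,0,0,-0.6,0,0,0,0],
  force=25,
)

```text
time: 38.35
eef_pos: [0.4662, 0.1954, 0.0778]
orientation: [[-0.241, 0.971, 0.001], [0.971, 0.241, 0.001], [0.0, 0.001, -1.0]]
ft_force: [-0.1, -0.4, 0.2]
finger_gap: 0.0173
```

Call:
drive_tool(
  deltas=[-0.6,0,0,0,0,-1,0,0,0,0,-1,0,0,0,0,-1,0,-0.5,0,0,-1,0,-0.3,0,0,-1,0,0,0,0],
  force=25,
)

```text
time: 38.95
eef_pos: [0.4657, 0.1952, 0.0775]
orientation: [[-0.241, 0.971, 0.002], [0.971, 0.241, 0.0], [0.0, 0.002, -1.0]]
ft_force: [3.3, 0.1, 2.2]
finger_gap: 0.0151
```

Call:
drive_tool(
  deltas=[-1,0,0.3,0,0,-1,0,0,0,0],
)

```text
time: 39.15
eef_pos: [0.4657, 0.1953, 0.0774]
orientation: [[-0.241, 0.971, 0.001], [0.971, 0.241, 0.0], [0.0, 0.001, -1.0]]
ft_force: [1.8, 0.4, 4.9]
finger_gap: 0.0152
```

Call:
drive_tool(
  deltas=[1,0,0,0,0,1,0,0,0,0,1,0,0,0,0,1,0,0,0,0,1,0,0,0,0,1,0,0,-25,0,1,0,0,-35,0,1,0,0,-36,0,1,0,0,0,0,1,0,0,0,0],
)

```text
time: 40.15
eef_pos: [0.4658, 0.1953, 0.1738]
orientation: [[-0.241, 0.971, 0.002], [0.971, 0.241, 0.001], [0.0, 0.002, -1.0]]
ft_force: [-0.9, 0.1, -0.9]
finger_gap: 0.0851
```

```bash
python3 look.py k
```

```text
40.15 [0.4658 0.1953 0.1738] 0.0850594355944231 [-1.2388 26.6061]
upright handle px in zooms [388.3238 360.5011] [247.0182 145.6666]
```

View pics/wky.png

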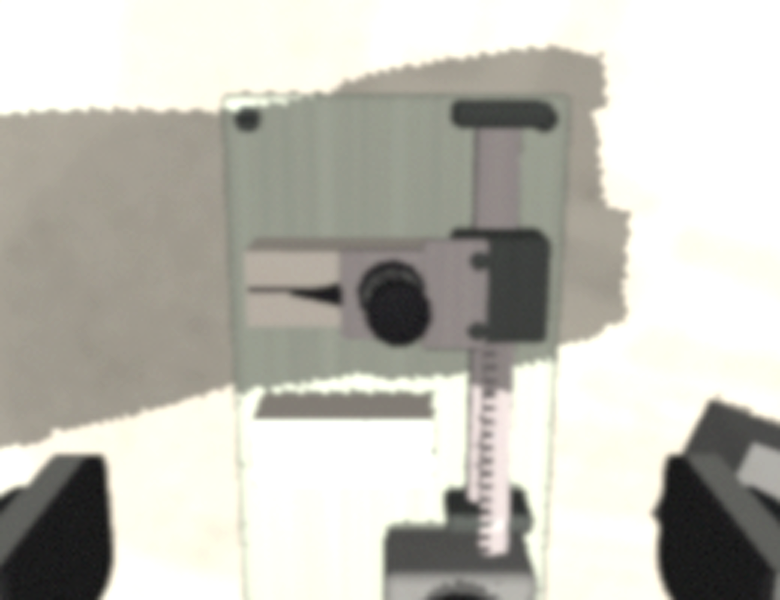

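View pics/sky.png

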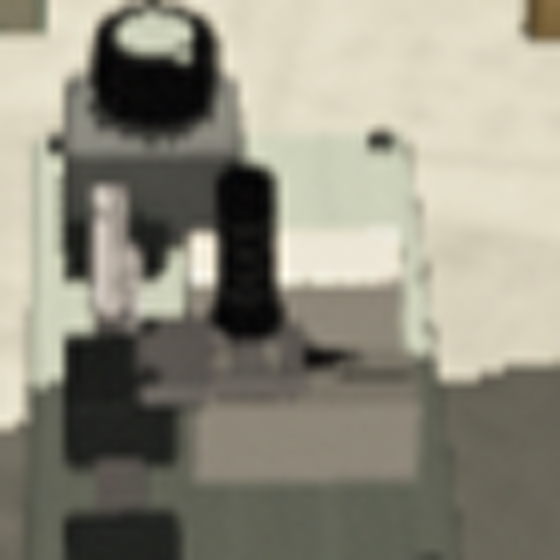

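It now leans about 7° toward +y, which means the tip sits at the -y wall. Without gripping, I'll use a loose cage to tip the handle just past vertical toward -y, so the pin stands against the wall its tip already touches.

Call:
drive_tool(
  deltas=[1,0,0,0,-8.2,1,0,0,0,-8.2,1,0,0,0,-8.2,1,0,0,0,-8.2,1,0,0,0,-8.2,1,0,0,0,-8.2,1,0,0,0,-8.2,1,0,0,0,-8.2,1,0,0,0,-8.2,1,0,0,0,-8.2,1,-1.2,-3.1,20,-8.2,1,0,0,25,0,1,0,0,25,0,1,0,0,20,0,1,0,0,8,0,0,0,0,0,0,-0.2,0,0,0,0,-0.35,0,0,0,0,-0.45,0,0,0,0,-0.5,0,0,0,0],
  force=20,
)

```text
time: 42.25
eef_pos: [0.4672, 0.1923, 0.0758]
orientation: [[-0.97, -0.244, 0.001], [-0.244, 0.97, 0.001], [-0.001, 0.0, -1.0]]
ft_force: [-0.4, 0.1, -0.4]
finger_gap: 0.0216
```

Call:
drive_tool(
  deltas=[-0.53,0,0,0,0,-0.53,0,0,0,0,-0.53,0,0,0,0],
)

```text
time: 42.55
eef_pos: [0.4667, 0.1921, 0.0752]
orientation: [[-0.97, -0.244, 0.0], [-0.244, 0.97, 0.0], [-0.0, 0.0, -1.0]]
ft_force: [0.5, 0.3, -0.3]
finger_gap: 0.0204
```

```bash
python3 look.py l; python3 - <<'E'
import cv2
im=cv2.imread('pics/wl.png'); cv2.imwrite('pics/wly.png',cv2.convertScaleAbs(cv2.resize(im[150:330,180:340],None,fx=3.5,fy=3.3,interpolation=cv2.INTER_CUBIC),alpha=2))
E
```

```text
42.55 [0.4667 0.1921 0.0752] 0.02037070069164906 [-1.1335 23.2798]
upright handle px in zooms [412.1095 604.5933] [247.0182 145.6666]
```

View pics/wly.png

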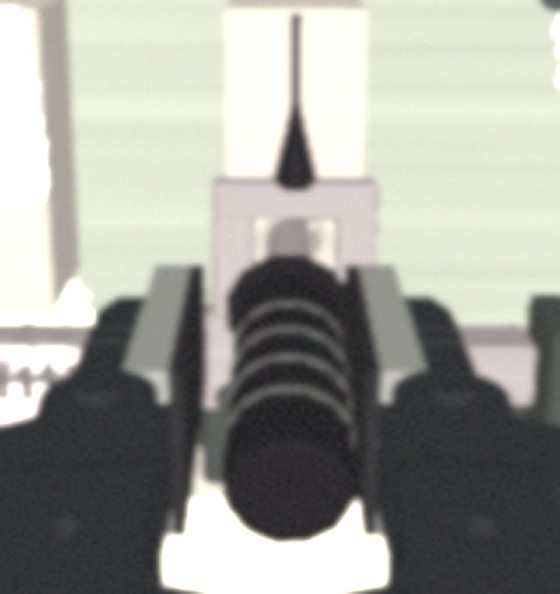

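Call:
drive_tool(
  deltas=[-0.53,0,-0.5,0,0,-0.53,0,-0.5,0,0,-0.53,0,0,0,0],
)

```text
time: 42.95
eef_pos: [0.4669, 0.1911, 0.0751]
orientation: [[-0.97, -0.244, -0.0], [-0.244, 0.97, 0.0], [0.0, 0.0, -1.0]]
ft_force: [-0.5, 0.9, 0.5]
finger_gap: 0.0201
```

```bash
python3 look.py m; python3 - <<'E'
import cv2
im=cv2.imread('pics/wm.png'); cv2.imwrite('pics/wmy.png',cv2.convertScaleAbs(cv2.resize(im[150:330,180:340],None,fx=3.5,fy=3.3,interpolation=cv2.INTER_CUBIC),alpha=2))
E
```

```text
42.95 [0.4669 0.1911 0.0751] 0.020098928125387442 [-1.1944 22.224 ]
upright handle px in zooms [420.2931 605.4786] [247.0182 145.6666]
```

View pics/wmy.png

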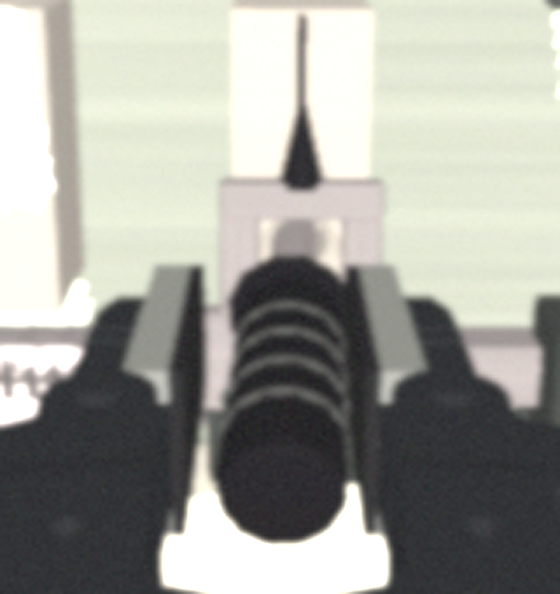

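View pics/smy.png

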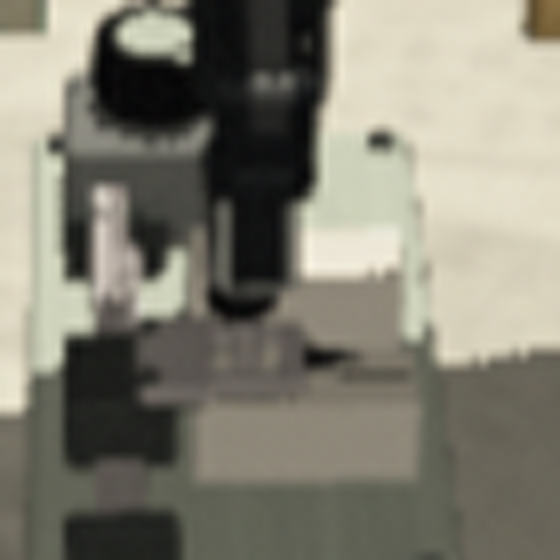

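It tipped over, and the handle now rests about 2° toward -y without leaning on either pad. I'll open and lift away.

Call:
drive_tool(
  deltas=[-0.4,0,0,0,0,-0.1,0,0,0,0,0.4,0,0,0,0,1,0,0,0,0,1,0,0,0,0,1,0,0,0,0,1,0,0,0,0,1,0,0,-25,0,1,0,0,-35,0,1,0,0,-40,0,1,0,0,0,0,1,0,0,0,0],
)

```text
time: 44.25
eef_pos: [0.4678, 0.1915, 0.1761]
orientation: [[-0.97, -0.244, 0.002], [-0.244, 0.97, 0.001], [-0.003, 0.0, -1.0]]
ft_force: [-0.2, -0.3, -0.2]
finger_gap: 0.0853
```

```bash
python3 look.py n; python3 fit.py n 42 62;python3 fit.py n 38 45
```

```text
44.25 [0.4678 0.1915 0.1761] 0.08533518158861372 [-0.2586 22.4057]
upright handle px in zooms [402.9176 359.5211] [247.0182 145.6666]
side bias [0.4478 1.7335] [0.3371 0.481 ]
wrist area 17645
side area 10369
tip x y z [-1.9845 27.3766 24.0595] lean deg [ 7.4299 -0.3221] tot 7.436833024432782 cost px 331.1875
side bias [0.4478 1.7335] [0.3371 0.481 ]
wrist area 15300
side area 9223
tip x y z [-0.2533 26.6939 22.0559] lean deg [ 6.1779 -0.39  ] tot 6.190179554441844 cost px 299.15625
```

View pics/wny.png

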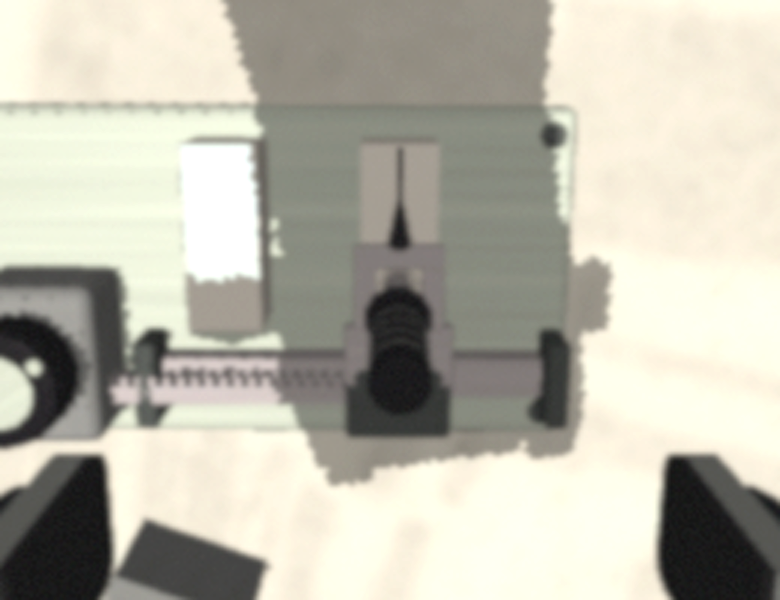

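View pics/sny.png

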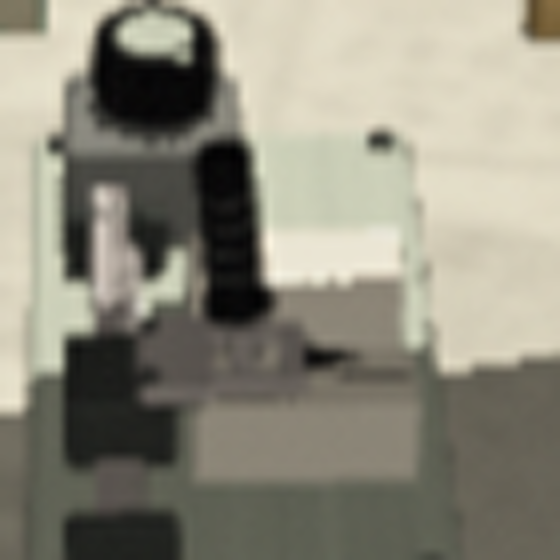

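The y lean is now gone, but the handle leans about 4–5° to +x, so the tip is at the -x side. The trick worked for y, so I'll do the same for x.

Call:
drive_tool(
  deltas=[1,0,0,0,8.2,1,0,0,0,8.2,1,0,0,0,8.2,1,0,0,0,8.2,1,0,0,0,8.2,1,0,0,0,8.2,1,0,0,0,8.2,1,0,0,0,8.2,1,0,0,0,8.2,1,0,0,0,8.2,1,4.4,-3,20,8.2,1,0,0,25,0,1,0,0,25,0,1,0,0,20,0,1,0,0,10,0,0,0,0,0,0,-0.2,0,0,0,0,-0.35,0,0,0,0,-0.45,0,0,0,0,-0.5,0,0,0,0],
  force=20,
)

```text
time: 46.35
eef_pos: [0.4631, 0.1943, 0.0759]
orientation: [[-0.241, 0.971, 0.001], [0.971, 0.241, 0.001], [0.0, 0.001, -1.0]]
ft_force: [0.0, 0.3, -0.7]
finger_gap: 0.0214
```

Call:
drive_tool(
  deltas=[-0.53,0,0,0,0,-0.53,0,0,0,0,-0.53,0,0,0,0],
)

```text
time: 46.65
eef_pos: [0.4625, 0.1941, 0.0752]
orientation: [[-0.241, 0.971, 0.0], [0.971, 0.241, 0.0], [0.0, 0.0, -1.0]]
ft_force: [-0.1, 0.3, 0.3]
finger_gap: 0.0202
```

```bash
cat > cage.py <<'E'
from h import *
import sys
np.set_printoptions(precision=4,suppress=True)
t=sys.argv[1]
o=get_obs(); v=np.load('v.npy'); print(o['time'],o['eef_pos'],o['finger_gap'],fl(o['eef_pos'],v))
im=snap('wrist',f'w{t}.png'); cv2.imwrite(f'pics/w{t}y.png',cv2.convertScaleAbs(cv2.resize(im[150:330,180:340],None,fx=3.5,fy=3.3,interpolation=cv2.INTER_CUBIC),alpha=2))
E
python3 cage.py p
```

```text
46.65 [0.4625 0.1941 0.0752] 0.02015658439151239 [-4.7259 26.2103]
```

View pics/wpy.png

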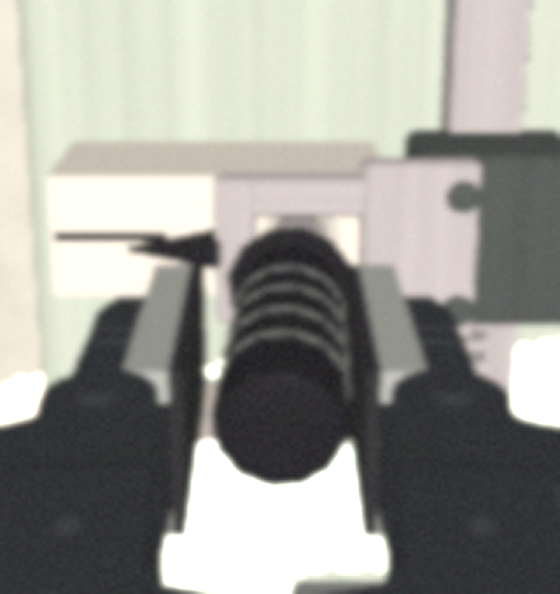

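Call:
drive_tool(
  deltas=[-0.4,0,0,0,0,-0.1,0,0,0,0,0.4,0,0,0,0,1,0,0,0,0,1,0,0,0,0,1,0,0,0,0,1,0,0,0,0,1,0,0,-25,0,1,0,0,-35,0,1,0,0,-40,0,1,0,0,0,0,1,0,0,0,0],
)

```text
time: 47.9
eef_pos: [0.4633, 0.1944, 0.1761]
orientation: [[-0.241, 0.971, 0.002], [0.971, 0.241, 0.001], [0.0, 0.003, -1.0]]
ft_force: [0.2, -0.2, -0.4]
finger_gap: 0.0854
```

```bash
python3 look.py q; python3 fit.py q 48 62;python3 fit.py q 38 45
python3 - <<'E'
import cv2,numpy as np
a=cv2.imread('pics/fit_q_wrist.png'); b=cv2.imread('pics/fit_q_side.png')
h=max(a.shape[0],b.shape[0]); P=lambda i:cv2.copyMakeBorder(i,0,h-i.shape[0],0,0,cv2.BORDER_CONSTANT)
cv2.imwrite('pics/fit_q2.png',np.hstack([P(a),P(b)]))
E
```

```text
47.9 [0.4633 0.1944 0.1761] 0.08544380226108494 [-3.8815 26.3529]
upright handle px in zooms [399.3301 356.5953] [247.0182 145.6666]
side bias [0.4478 1.7335] [0.3371 0.481 ]
wrist area 8650
side area 10157
tip x y z [-0.262  22.2081 21.0316] lean deg [-0.1344  8.0021] tot 8.003273905478222 cost px 111.90625
side bias [0.4478 1.7335] [0.3371 0.481 ]
wrist area 7771
side area 9028
tip x y z [-0.7005 20.5588 21.8374] lean deg [-0.0006  9.4389] tot 9.438893526895814 cost px 173.21875
```

View pics/wqy.png

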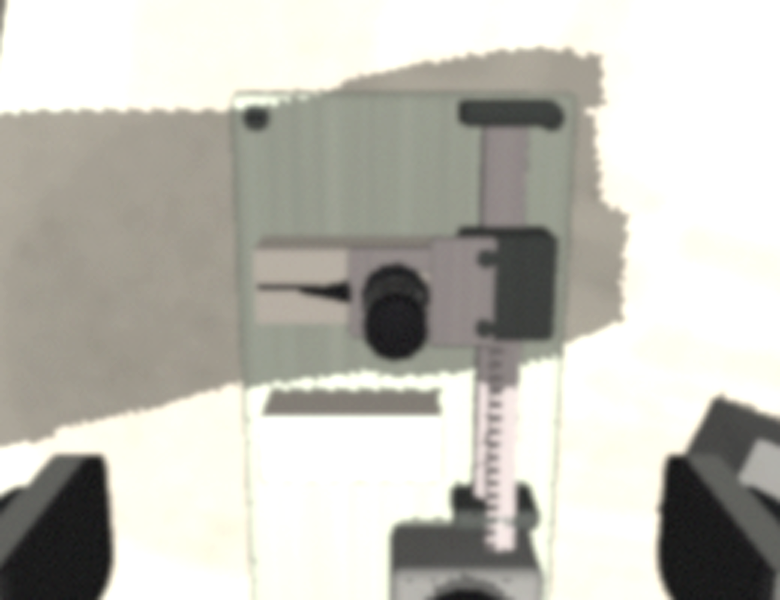

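View pics/fit_q2.png

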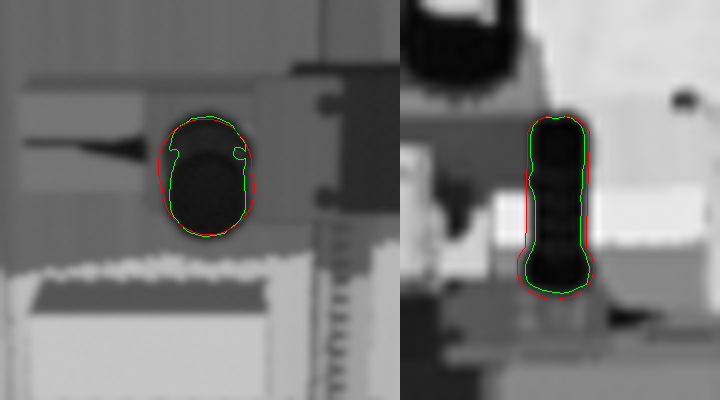

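The probe is home, with no x lean and about 4.4° of y lean. That is roughly the play of an 8 mm pin in a 10 mm hole, and further nudging only moves the lean round. I'll do a last check of the pointer and the bystanders, then hand in.

```bash
python3 - <<'E'
from h import *
np.set_printoptions(precision=2,suppress=True)
o=pickle.load(open('oq.pkl','rb')); v=np.load('v.npy')
im=cv2.imread('pics/wq.png')[165:215,205:265]; cv2.imwrite('pics/wqp.png',cv2.convertScaleAbs(cv2.resize(im,None,fx=12,fy=12,interpolation=cv2.INTER_CUBIC),alpha=1.6))
# where pointer tip should appear if on mark (y=27.05), and the line
for y in (26.5,27.05,27.6): print(y,(proj('wrist',fw((-29.5,y,44.5),v),o)-[205,165])*12,'line',(proj('wrist',fw((-42,y,38),v),o)-[205,165])*12,(proj('wrist',fw((-31,y,38),v),o)-[205,165])*12)
a=cv2.imread('pics/side0.png').astype(int); b=read_camera('side'); cv2.imwrite('pics/sfin.png',b); d=np.abs(a-b.astype(int)).max(2)
for k,(x,y,w,h) in dict(spacer=(312,172,18,20),spool=(178,248,36,42),cutter=(284,146,30,32)).items(): print(k,(d[y:y+h,x:x+w]>40).sum(),'px changed')
c=cv2.imread('pics/sq.png').astype(int); print('probe region change since last look',(np.abs(c-b)[180:250,250:320].max(2)>30).sum(), get_obs()['time'])
E
```

```text
26.5 [296.93 268.43] line [145.07 249.21] [285.05 249.19]
27.05 [296.76 261.46] line [144.83 242.39] [284.88 242.37]
27.6 [296.6  254.49] line [144.59 235.56] [284.71 235.55]
spacer 0 px changed
spool 0 px changed
cutter 156 px changed
probe region change since last look 0 48.05
```

View pics/wqp.png

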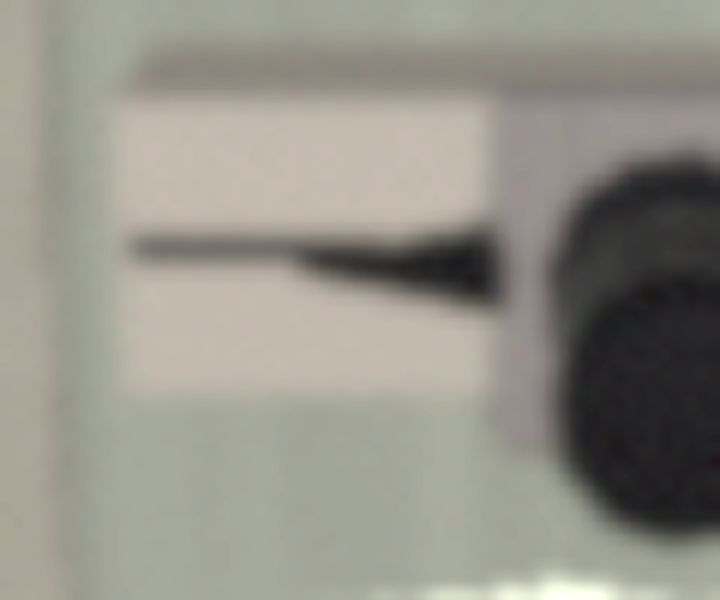

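The line is at row 247 and the tip at about row 262, where parallax predicts 266 for zero error, so the pointer is within about 0.3 mm. The spacer and spool pixels haven't changed. The cutter's region changed only where the gripper now stands in front of it; the arm passed that side above z=0.45 m.

```bash
python3 -c "
from rig import job_done
print(job_done())"
```

```text
the job is handed in; nothing more can be done
None
```

The job is handed in at about 48 s of the 70 s allowed. The pointer is on the mark and the probe is fully home in the opening. However, the probe is not exactly vertical: it leans about 4.4° to the fixture's left.

**What I did:** I turned the knob about 105° anticlockwise in two grips and checked the pointer against the mark. Then I took the probe from its stand, lowered it through the slot and seated it (it bottomed at about 10 N). After the first release it leaned 9–12°, so I re-straightened it five times.

**Last checks:**
- **Pointer:** it is on the mark line to within about 0.3 mm after correcting for parallax.
- **Depth:** the tip is fitted at about 20–21 mm above the table; fully home is 20 mm.
- **Lean:** the 4.4° comes from the handle-top offset, with almost none along the other axis. A silhouette fit gave 8–9.4°, but it put the tip 5–6 mm off the opening's centre, outside the hole, so I did not trust it. An 8 mm pin has that much play in the 10 mm hole, and further nudging only moved the lean round. It did not move between the last two looks.
- **Bystanders:** the spacer and spool are unchanged in the side picture. The cutter's area differed by 156 pixels, which I put down to the gripper standing in front of it. I did not confirm that with another view, but the arm passed that side well above it.
- **Robot:** the gripper was open and clear above the probe when I handed in.

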